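# Take the stick out of the ball vise, then tighten its drag ring with the pin spanner

### The arm

A 6-joint arm with a two-finger parallel gripper is mounted at the origin on the work surface. World frame = base frame: x ahead of the robot, y to its left, z up, the work surface at z = 0. Lengths are in m, angles in rad, forces in N, time in s.
With the tool pointing down it reaches from about 0.35 to 0.975 m from the base axis. Payload 7.1 kg.
Tool frame: the origin (TCP) lies on the front face of the gripper's body, between the roots of the fingers; the fingertips stand 80 mm ahead of it and the grasp point (between the pads) lies manip.tcp_to_grasp ahead of it (manip.tcp_to_grasp is the distance from the TCP to the grasp point, in m); x points along the fingers, y is the direction in which the jaws open and shut, and the axes are right-handed (so a half turn about x gives the same grasp; the last joint's range is limited). The gripper opens to 88 mm and grips with 3 to 60 N. Pads are 20 mm wide; open, the fingers measure 115 mm over their backs; the gripper's body (75 mm by 178 mm) begins 61 mm behind the grasp point.
Start: joints at [1.255, 0.423, 1.63, -0, 1.089, -0.019], TCP at [0.183, 0.598, 0.303] pointing down, gripper open.
Joint ranges: [-3, 3], [-0.9, 2.11], [0.09, 2.58], [-1.31, 4.45], [0.11, 2.69], [-2.54, 2.54]. Speed limits (rad/s): [2.39, 2.39, 3.01, 3.14, 3.14, 3.14].

### API

Orientations are given as a 3x3 rotation matrix whose columns are the frame's x, y, z axes.
In Python, from rig import readout, camera, order, manip gives the robot as it stands.
- The arm moves only by the tool play_rows, never from a script. Its arguments are lists of equal length, an entry for each row: "linear": the shift along the tool's x, y, z in m, a list of three; "spin": the turn about the tool's x in rad; "fingers": the gripper command: -1 is shut, 1 is fully open, values between are in proportion. In form: {"linear": [[dx, dy, dz], ...], "spin": [spin, ...], "fingers": [fingers, ...]}. A call has exactly 5 rows; each row is the pose to reach, as a shift and turn from the pose commanded when the call began, along the tool's axes at that moment; what a row does not reach only later rows make up. A row lasts 1/10 s, in which the tool goes at most 50 mm and 8.59 degrees, less where a joint would pass 70% of its speed; a pose out of reach is approached as far as the arm can. A call with a gripper value outside its range is refused whole. The fingers move at their own pace and stop on an object; "grip_force" is the grip in N (left out, the last holds). Time passes only in rows, so rows that repeat a pose let the fingers close, or fill a call up. It gives the time, the measured TCP pose, the force and the opening at its end, in the units of the state.
- readout.get_obs(): the state, without advancing time (a new reading comes with each control period).
- camera(name): name is "scene" or "top" or "wrist"; returns a dict with "pixels" (384x512x3 uint8, red, green, blue), "z_map" (384x512 float32, m along the optical axis (not along the pixel's ray), 0 where there is no reading), "fx", "fy", "cx", "cy" (pixels), "xyz" and "rotation" of the camera in the world. Camera axes: x right, y up, looking along -z (the intrinsics and any distortion apply to the point x, -y, -z); pixel columns grow to the right and rows downward; lengths in m; the calibration is good to about 2 mm. A picture is of the moment at which its call begins.
- order.sign_off(): hands the job in, once; it reports no verdict.
The state is a dict: "time_s": time; "joint_positions": joint angles; "joint_vel": joint speeds; "joint_efforts": joint torques, N m; "tcp_pos": TCP position; "tool_rot": TCP orientation; "force": force on the tool from outside, world axes, zero at the start; "ft_torque": the same for the moment, N m; "gripper_width": opening from 0.0 (shut) to 1.0 (fully open).
Only numpy, scipy, OpenCV 4.12 (cv2) and the standard library are available. Lean on these libraries where they do the work, as an engineer would, in place of code of your own. Each camera call takes 0.05 s, during which the arm holds its last target. There are 200 camera calls.

### The job

The wooden shellac stick has been left standing in the jaws of the tilted ball vise: lift it out and stand it, foot down, in the empty white pot. Then take the pin spanner from its wooden rest, put both its pins into holes of the vise's drag ring, turn the ring clockwise until it is fully home against its stop, and hang the spanner back in its rest. Leave the other tools on the bench as they are.

Things in the scene. Friction and masses are not known exactly. Their poses are not given: they have to be found in the camera images.
- vise: engraver's ball vise, fixed to the bench: a bright steel ball 120 mm across in a black rubber ring, carrying a round steel head 104 mm across with the drag ring and jaws. It does not move. Origin: on the bench under the ball, whose centre is 75 mm above. The head's axis leans 30 degrees from vertical towards the body's -y (roughly to the robot's right)
- jaw_floor (a point): floor of the jaws' pocket, on the head's axis, level with the ring face (same point as ring_face). Two steel half-moon jaws, together 66 mm across, stand inside the drag ring, tops 26 mm above the ring face along the axis; their V grooves leave a 24 mm square pocket on the axis in which the stick stands loosely. Axes as vise
- ring_face (a point): centre of the drag ring's outer face, on its axis; turns with the ring. z: the ring's axis, outwards (30 degrees from vertical). The ring is steel, 71 mm inside, 101 mm outside diameter, with four plain round holes, 10 mm wide and 10 mm deep, 43 mm from the axis on +x, +y, -x and -y of this frame; opposite holes are 86 mm apart, any opposite pair will do
- ring_hole (a point): mouth of one of the four holes of the drag ring (the one on +x of ring_face)
- drag_ring (a joint): turn of the drag ring in rad; grows as the ring is turned clockwise seen from outside (from above). It starts at 0 to 0.4 and is fully home at 1.0, where it meets a hard stop. Stiff turn: about 0.15 N m, stays where it is left
- stick: loose turned wooden stick (shellac stick), 150 mm long, about 70 g, shank 22 mm across, with a wider flat head 36 mm across over its last 22 mm, topped by a thin brass disc. Origin: centre of its foot; z runs along it to the head. It starts standing loosely in the jaws' pocket, foot 26 mm deep, leaning with the vise's axis (to within about 5 degrees); it draws out along its own axis
- stick_foot (a point): centre of the stick's foot end
- pot: loose white ceramic pot, empty, 72 mm across and 75 mm high, 64 mm inside, inner floor 6 mm above its underside; about 450 g. Origin: centre of its underside
- spanner: loose steel pin spanner, about 220 g: a straight bar 130 mm long, 12 wide, 14 high; two legs 12 mm thick go 50 mm down from the bar's underside, 86 mm apart, each ending in a round-nosed pin 6 mm thick, 9 mm long. Origin: centre of the bar; x along the bar, legs along -z; pin tips 66 mm below it. With leg shoulders on the ring face it is 57 mm off that face. It starts in the rest
- pin_a (a point): tip of the spanner's pin at +x
- pin_b (a point): tip of the spanner's pin at -x
- rest: wooden spanner rest, fixed: base 136 x 60 mm with an upright 10 mm board at each end, 106 mm apart inside, open at the sides and above. Each board has a notch 20 mm wide, 12 mm deep in its top, its floor 72 mm above the bench; the bar lies in both notches, legs hanging between the boards (bar centre 79 mm up). Origin: centre of its underside; x from board to board, along the bar
- graver_a: bystander: engraving tool with a wooden mushroom handle, 120 mm long
- graver_b: bystander: another engraving tool, 120 mm long
- mandrel: bystander: tapered steel ring stick lying down, 280 mm long
- hammer: bystander: hammer lying down, 240 mm long
- jar: bystander: amber jar, 64 mm across, 75 mm high
- ring_tray: bystander: shallow white tray, 110 x 160 mm, 22 mm high
- ring_clamp: bystander: wooden ring clamp, 110 mm long
There are look-alikes about, which are no part of the job. Leave any green, purple or red look-alike of the vise alone.

How it is judged:
On the way, in this order (a step that is already met when the one before it is completed fails the run):
1. the stick stands foot down in the upright pot, let go (horizontal distance between stick_foot and pot below 0.034 m and z of stick_foot in the frame of pot below 0.03 m and angle between pot's own z axis and vertical below 0.15 rad and contact force between the fingers and stick below 0.2 N), for 0.2 s.
2. both spanner pins are at least 5 mm deep in holes of the drag ring, before the ring has been turned more than 10 mm at its holes (z of each of pin_a, pin_b in the frame of ring_face below -0.005 m and distance between pin_a and ring_face between 0.037 and 0.05 m and distance between pin_b and ring_face between 0.037 and 0.05 m and distance of ring_hole from where it was at the start of the episode below 0.01 m), for 0.1 s.
3. the ring is home (0.94 or more) with both pins still in it (value of joint drag_ring above 0.94 rad and z of each of pin_a, pin_b in the frame of ring_face below -0.005 m and distance between pin_a and ring_face between 0.037 and 0.05 m and distance between pin_b and ring_face between 0.037 and 0.05 m), for 0.1 s.
At the end, for the whole second after the job is handed in: drag ring home (0.94 rad or more); stick foot down in the pot (foot within 34 mm of its axis, under 30 mm up), pot upright within 0.15 rad; spanner legs down in both notches of its rest (within 12 mm and 0.12 rad, bar centre 74 to 84 mm up); both at rest (value of joint drag_ring above 0.94 rad and horizontal distance between stick_foot and pot below 0.034 m and z of stick_foot in the frame of pot below 0.03 m and angle between pot's own z axis and vertical below 0.15 rad and z of spanner in the frame of rest between 0.074 and 0.084 m and horizontal distance between spanner and rest below 0.012 m and angle between the x axis of spanner and the x axis of rest, either way round below 0.12 rad and angle between spanner's own z axis and vertical below 0.5 rad and linear speed of each of stick, spanner below 0.02 m/s); the robot touches nothing.
It fails at once if a bystander is moved more than 40 mm (distance of any of graver_a, graver_b, mandrel, hammer, jar, ring_tray, ring_clamp from where it was at the start of the episode above 0.04 m).
It also fails if it takes over 67 s, if anything falls off the work surface, if the arm or the gripper's body presses on something with over 40 N, if the wrist force passes 120 N, or if a joint passes its speed limit or range.

## Working session

There is one attempt and no reset: what is moved stays moved. The work goes in short steps, Python scripts to look and compute and a tool call to move; the robot and the scene stay as the last step left them, time stands still between calls to the robot, and variables do not carry over. Pictures are saved under pics/ and viewed, about 8 in all and at most 12, crops included, and the job is handed in when it is done.

Besides the shell and the picture viewer there is one more tool, called after "Emit:" as name([rows], argument=value, ...), one row to a line, values as JSON. play_rows: Moves the arm, as the interface text tells. Its arguments: {"type":"object","properties":{"linear":{"type":"array","items":{"type":"array","items":{"type":"number"}}},"spin":{"type":"array","items":{"type":"number"}},"fingers":{"type":"array","items":{"type":"number"}},"grip_force":{"type":"number"}},"required":["linear","spin","fingers"]}

```bash
mkdir -p pics; cat > h.py <<'E'
import numpy as np, cv2, pickle
from rig import readout, camera, order, manip
def snap(n,tag):
    c=camera(n); pickle.dump(c,open(f'pics/{tag}.pkl','wb'))
    cv2.imwrite(f'pics/{tag}.png',cv2.cvtColor(c['pixels'],cv2.COLOR_RGB2BGR)); return c
def load(tag): return pickle.load(open(f'pics/{tag}.pkl','rb'))
def ray(c,u,v):
    d=np.array([(u-c['cx'])/c['fx'],-(v-c['cy'])/c['fy'],-1.]); return np.array(c['xyz']),np.array(c['rotation'])@d
def pt(c,u,v,z=None):
    "depth point, or the ray at height z"
    o,d=ray(c,u,v)
    return o+d*c['z_map'][int(round(v)),int(round(u))] if z is None else o+d*(z-o[2])/d[2]
def proj(c,p):
    q=np.array(c['rotation']).T@(np.array(p)-c['xyz']); return np.array([c['cx']-c['fx']*q[0]/q[2],c['cy']+c['fy']*q[1]/q[2]])
def st():
    s=readout.get_obs(); print(s['time_s'],np.round(s['tcp_pos'],4),np.round(s['tool_rot'],3).tolist(),np.round(s['force'],1),np.round(s['ft_torque'],2),round(s['gripper_width'],3),np.round(s['joint_positions'],2)); return s
E
python3 - <<'E'
from h import *
a=snap('scene','s0'); b=snap('top','t0'); st(); print(manip.tcp_to_grasp)
for c in(a,b): print({k:(np.round(v,3).tolist() if not isinstance(v,dict) else v) for k,v in c.items() if k not in('pixels','z_map')})
im=[cv2.imread(f'pics/{t}.png') for t in('s0','t0')]
E
```

```text
0.1 [0.1826 0.5973 0.302 ] [[-0.0, 0.292, 0.956], [-0.001, 0.956, -0.292], [-1.0, -0.001, -0.0]] [-0.1 -0.5 -0.8] [-0.01  0.02  0.01] 0.997 [ 1.26  0.42  1.63  0.    1.09 -0.02]
0.0613
{'fx': 351.259, 'fy': 351.259, 'cx': 254.175, 'cy': 190.775, 'xyz': [1.153, -0.622, 0.631], 'rotation': [[0.687, -0.359, 0.632], [0.726, 0.357, -0.587], [-0.014, 0.862, 0.506]]}
{'fx': 463.978, 'fy': 463.978, 'cx': 253.971, 'cy': 185.248, 'xyz': [0.427, -0.012, 1.417], 'rotation': [[-0.025, 0.997, -0.073], [-1.0, -0.025, -0.011], [-0.012, 0.072, 0.997]]}
```

View pics/t0.png

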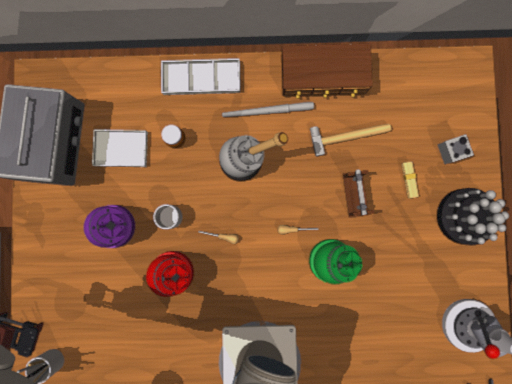

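View pics/s0.png

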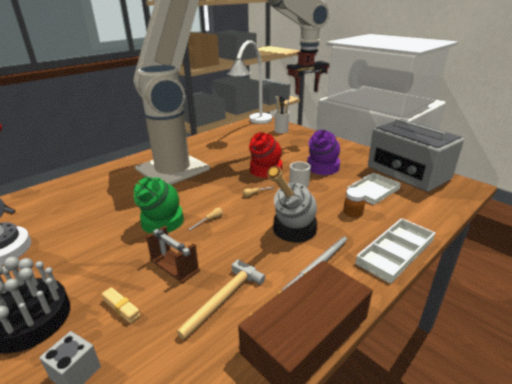

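The top view shows the vise at (243,158) with the stick's head at (282,139), the open pot at (166,216), the rest with the spanner at (360,193), and the jar at (172,135). The scene view agrees.

```bash
python3 - <<'E'
from h import *
c=load('t0')
H,W=c['z_map'].shape
uu,vv=np.meshgrid(np.arange(W),np.arange(H))
D=np.stack([(uu-c['cx'])/c['fx'],-(vv-c['cy'])/c['fy'],-np.ones((H,W))],-1)
P=c['xyz']+(D*c['z_map'][...,None])@np.array(c['rotation']).T
np.save('pics/P.npy',P)
def reg(u0,u1,v0,v1,z0,z1):
    Q=P[v0:v1,u0:u1].reshape(-1,3); return Q[(Q[:,2]>z0)&(Q[:,2]<z1)]
pot=reg(145,188,195,238,.068,.09); (x,y),r=cv2.minEnclosingCircle(pot[:,:2].astype(np.float32)); print('pot',x,y,r,len(pot),np.median(pot[:,2]))
hd=reg(265,300,120,160,.24,.35); print('head',hd.mean(0),hd.min(0),hd.max(0),len(hd))
sp=reg(335,385,160,225,.078,.1); print('bar',len(sp),cv2.minAreaRect(sp[:,:2].astype(np.float32)),np.median(sp[:,2]))
rs=reg(335,390,160,225,.02,.1); print('rest',len(rs),cv2.minAreaRect(rs[:,:2].astype(np.float32)))
vs=reg(210,275,125,185,.03,.3)
print('bench z',np.median(P[100:110,330:400,2]), P[230:250,250:280,2].mean())
# vise ball-base ring
for z0 in(.02,.05,.08,.1): 
    q=reg(205,280,120,195,z0,z0+.02); print(z0,cv2.minEnclosingCircle(q[:,:2].astype(np.float32)),len(q))
im=c['pixels'][120:190,205:300]; im=cv2.resize(im,None,fx=4.2,fy=4.2,interpolation=cv2.INTER_CUBIC)
im2=cv2.resize(c['pixels'][155:230,330:400],None,fx=3.9,fy=3.9,interpolation=cv2.INTER_CUBIC)
h=max(im.shape[0],im2.shape[0]); pad=lambda i:cv2.copyMakeBorder(i,0,h-i.shape[0],0,0,cv2.BORDER_CONSTANT)
cv2.imwrite('pics/c0.png',np.hstack([pad(im),pad(im2)])[...,::-1])
E
```

```text
pot 0.4404572546482086 0.2616516053676605 0.036378294229507446 118 0.07373225726566934
head [ 0.62981196 -0.06758216  0.24651921] [ 0.61396446 -0.08258886  0.24000425] [ 0.64760175 -0.05167856  0.25546201] 128
bar 318 ((0.4972227215766907, -0.30207887291908264), (0.12930165231227875, 0.05859680473804474), 6.216729640960693) 0.08529386036245923
rest 421 ((0.49716606736183167, -0.3014807403087616), (0.12927979230880737, 0.059874966740608215), 6.179443836212158)
bench z -0.00033513393533024516 0.004338556856183522
0.02 ((0.592086911201477, 0.04418204352259636), 0.061798423528671265) 131
0.05 ((0.5504347085952759, 0.03612106293439865), 9.999999747378752e-05) 1
0.08 ((0.6090632677078247, 0.037547945976257324), 0.06437377631664276) 129
0.1 ((0.6086039543151855, 0.03538215532898903), 0.06240800768136978) 366
```

View pics/c0.png

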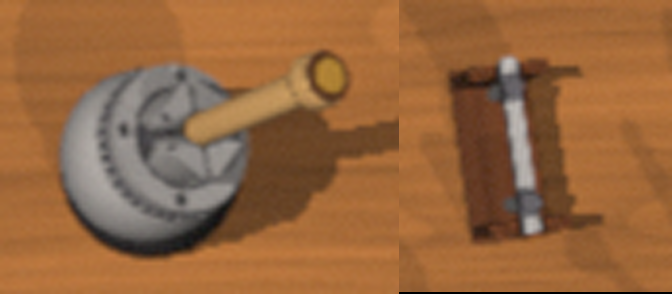

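The crop shows three ring holes at about (180,75), (123,130) and (180,200) in crop pixels. The stick leans to the right and slightly up. The bar runs from (508,60) to (532,232), along the rest.

```bash
python3 - <<'E'
from h import *
from scipy.optimize import least_squares
c=load('t0');P=np.load('pics/P.npy'); px=c['pixels'].astype(int)
f=lambda x,y:(205+(x+.5)/4.2-.5,120+(y+.5)/4.2-.5)
hs=[(180,75),(123,130),(180,200)]
g=c['pixels'].max(2)
for h in hs: print('hole',np.round(f(*h),1),np.round(pt(c,*f(*h)),4))
# ball: bright low-left side
Q=P[140:180,218:232].reshape(-1,3);Q=Q[(Q[:,2]>.05)&(Q[:,2]<.14)]
print(len(Q))
s=least_squares(lambda p:np.hypot(np.hypot(Q[:,0]-p[0],Q[:,1]-p[1]),Q[:,2]-.075)-.06,[.6,.03],loss='soft_l1',f_scale=.002);print('ball',s.x,np.abs(s.fun).mean())
# rows of points along ring from holes: fit plane z through ring annulus pts
A=[]
for (x,y) in [(150,78),(165,75),(195,78),(140,90),(128,110),(120,140),(128,160),(140,180),(160,195),(200,203),(215,190)]:
    A.append(pt(c,*f(x,y)))
A=np.array(A); m=np.median(A,0); 
n=np.linalg.svd(A-A.mean(0))[2][2]; n*=np.sign(n[2]); print('plane',n,np.degrees(np.arccos(n[2])),np.round((A-A.mean(0))@n,4))
# brass disc
hsv=cv2.cvtColor(c['pixels'],cv2.COLOR_RGB2HSV)
B=P[125:155,270:295]; 
for v in range(132,146,2): print(v,np.round(B[v-125,4:20:2,2],3), [tuple(px[v,u]) for u in (280,283)])
# bar
M=(np.ptp(px,axis=2)<45)&(px.mean(2)>150); M[:, :340]=0; M[:,380:]=0; M[:165]=0; M[225:]=0
v,u=np.nonzero(M); q=np.array([pt(c,a,b,.086) for a,b in zip(u,v)]); print('bar',len(q),cv2.minAreaRect(q[:,:2].astype(np.float32)),np.median(P[v,u,2]))
E
```

```text
hole [247.5 137.5] [0.6592 0.0165 0.1094]
hole [233.9 150.6] [0.6195 0.0548 0.1306]
hole [247.5 167.2] [0.5737 0.0184 0.1128]
351
ball [0.60945531 0.0432336 ] 0.0017672322887757035
plane [ 0.08157477 -0.51226772  0.85494289] 31.24657413257661 [ 0.0039 -0.0029  0.0016 -0.0015 -0.0009 -0.0001  0.0026 -0.005   0.0016
  0.0037 -0.003 ]
132 [ 0.002  0.003 -0.003  0.244  0.244 -0.001 -0.003 -0.005] [(np.int64(132), np.int64(89), np.int64(53)), (np.int64(127), np.int64(80), np.int64(42))]
134 [0.006 0.249 0.253 0.246 0.243 0.237 0.    0.003] [(np.int64(99), np.int64(65), np.int64(30)), (np.int64(161), np.int64(120), np.int64(49))]
136 [ 0.242  0.252  0.251  0.246  0.244  0.245  0.233 -0.001] [(np.int64(148), np.int64(106), np.int64(45)), (np.int64(172), np.int64(127), np.int64(51))]
138 [0.241 0.253 0.252 0.253 0.248 0.24  0.238 0.001] [(np.int64(149), np.int64(108), np.int64(46)), (np.int64(174), np.int64(129), np.int64(52))]
140 [0.24  0.249 0.249 0.249 0.247 0.243 0.237 0.002] [(np.int64(110), np.int64(73), np.int64(33)), (np.int64(175), np.int64(130), np.int64(56))]
142 [0.246 0.245 0.25  0.25  0.242 0.244 0.238 0.002] [(np.int64(134), np.int64(97), np.int64(61)), (np.int64(97), np.int64(63), np.int64(32))]
144 [ 0.227  0.241  0.243  0.25   0.243  0.241 -0.003 -0.002] [(np.int64(175), np.int64(132), np.int64(81)), (np.int64(113), np.int64(84), np.int64(52))]
bar 90 ((0.49739938974380493, -0.30341601371765137), (0.12715424597263336, 0.009137560613453388), 6.032440185546875) 0.08584376688543827
```

Emit:
play_rows([
  [-0.04,-0.03,0.03],
  [-0.078,-0.06,0.07],
  [-0.078,-0.09,0.11],
  [-0.078,-0.12,0.15],
  [-0.078,-0.15,0.186],
], spin=[0,0,0,0,0], fingers=[1,1,1,1,1], grip_force=20)

```text
time_s: 0.6
tcp_pos: [0.3095, 0.4103, 0.381]
tool_rot: [[0.001, 0.292, 0.956], [0.001, 0.956, -0.292], [-1.0, 0.001, 0.001]]
force: [0.7, 0.9, -0.3]
gripper_width: 0.998
```

Emit:
play_rows([
  [0,-0.031,0.039],
  [0,-0.062,0.078],
  [0,-0.093,0.116],
  [0,-0.124,0.155],
  [0,-0.155,0.193],
], spin=[0.14,0.28,0.42,0.56,0.7], fingers=[1,1,1,1,1])

```text
time_s: 1.1
tcp_pos: [0.4486, 0.2052, 0.3804]
tool_rot: [[-0.0, 0.843, 0.538], [-0.0, 0.538, -0.843], [-1.0, -0.0, -0.0]]
force: [-0.0, -0.1, -0.3]
gripper_width: 0.995
```

```bash
python3 -c "
from h import *
st()"
```

```text
1.1 [0.4486 0.2052 0.3804] [[-0.0, 0.843, 0.538], [-0.0, 0.538, -0.843], [-1.0, -0.0, -0.0]] [-0.  -0.1 -0.3] [ 0.02  0.   -0.02] 0.995 [ 0.4   0.14  1.83  0.    1.17 -0.16]
```

Emit:
play_rows([
  [0,0.002,0.045],
  [0,0.003,0.09],
  [0,0.005,0.135],
  [0,0.006,0.18],
  [0,0.007,0.225],
], spin=[0.1,0.2,0.3,0.41,0.41], fingers=[1,1,1,1,1])

```text
time_s: 1.6
tcp_pos: [0.5766, 0.0202, 0.3802]
tool_rot: [[-0.001, 0.987, 0.16], [0.0, 0.16, -0.987], [-1.0, -0.001, -0.0]]
force: [0.1, 1.2, -0.4]
gripper_width: 0.999
```

```bash
python3 -c "
from h import *
c=snap('wrist','w1');s=st()
print({k:np.round(v,3).tolist() for k,v in c.items() if k not in('pixels','z_map')})
R=np.array(s['tool_rot']);print('to head, tool',np.round(R.T@(np.array([.63,-.063,.36])-s['tcp_pos']),4))
"
```

```text
1.65 [0.5798 0.0157 0.3802] [[0.002, 0.987, 0.16], [-0.003, 0.16, -0.987], [-1.0, 0.002, 0.003]] [ 2.  -2.5  0.2] [-0.16 -0.08 -0.04] 1.002 [ 0.01  0.28  1.66 -0.    1.21 -0.15]
{'fx': 265.85, 'fy': 265.85, 'cx': 255.682, 'cy': 191.968, 'xyz': [0.565, 0.087, 0.462], 'rotation': [[0.987, -0.156, -0.039], [0.16, 0.957, 0.242], [-0.0, -0.245, 0.97]]}
to head, tool [0.0206 0.0369 0.0856]
```

View pics/w1.png

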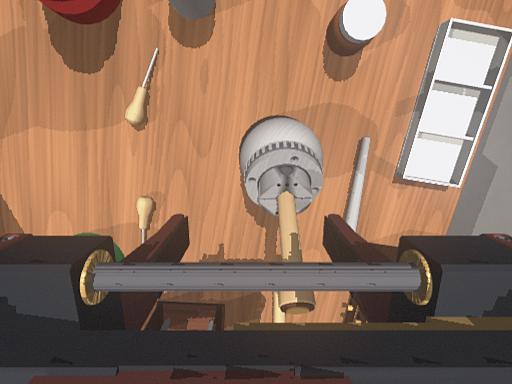

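The wrist view shows the head at about (297,303), and the ring with its holes around (285,180).

```bash
python3 -c "
from h import *
c=load('w1')
for u,v in [(285,303),(290,300),(297,303),(305,306),(297,298),(297,311),(286,210),(288,225),(290,240),(293,292),(300,292)]: print(u,v,np.round(pt(c,u,v),4),c['pixels'][v,u])
"
```

```text
285 303 [ 0.6179 -0.0674  0.2477] [220 177 131]
290 300 [ 0.6212 -0.0616  0.2504] [231 197 146]
297 303 [ 0.6275 -0.0623  0.2524] [61 43 38]
305 306 [ 0.6358 -0.0652  0.2511] [81 54 46]
297 298 [ 0.627  -0.0584  0.2506] [163 132 100]
297 311 [ 0.632  -0.0776  0.2431] [153 123  80]
286 210 [ 0.6154 -0.0023  0.1676] [222 185 138]
288 225 [ 0.6182 -0.0144  0.1836] [226 190 141]
290 240 [ 0.6208 -0.0256  0.1982] [242 205 152]
293 292 [ 0.6236 -0.0564  0.2453] [238 203 149]
300 292 [ 0.6297 -0.0546  0.2465] [135 109  81]
```

Emit:
play_rows([
  [0,0.018,0.042],
  [0,0.034,0.084],
  [0,0.034,0.084],
  [0.04,0.034,0.084],
  [0.082,0.034,0.084],
], spin=[0,0,0,0,0], fingers=[1,1,1,1,1])

```text
time_s: 2.15
tcp_pos: [0.6235, -0.0551, 0.2986]
tool_rot: [[0.003, 0.987, 0.163], [-0.0, 0.163, -0.987], [-1.0, 0.003, 0.001]]
force: [0.5, 0.5, -0.9]
gripper_width: 1.002
```

Emit:
play_rows([
  [0,0,0],
  [0,0,0],
  [0,0,0],
  [0,0,0],
  [0,0,0],
], spin=[0,0,0,0,0], fingers=[0,-0.5,-1,-1,-1], grip_force=25)

```text
time_s: 2.65
tcp_pos: [0.6239, -0.0553, 0.3003]
tool_rot: [[0.003, 0.987, 0.163], [-0.0, 0.163, -0.987], [-1.0, 0.003, 0.001]]
force: [-0.1, -0.6, -0.6]
gripper_width: 0.588
```

```bash
python3 -c "
from h import *
st()"
```

```text
2.65 [ 0.6239 -0.0553  0.3003] [[0.003, 0.987, 0.163], [-0.0, 0.163, -0.987], [-1.0, 0.003, 0.001]] [-0.1 -0.6 -0.6] [-0.1   0.06 -0.03] 0.588 [-0.11  0.43  1.63  0.    1.08 -0.27]
```

Emit:
play_rows([
  [0,0.002,0.006],
  [0,0.002,0.006],
  [0,0.002,0.006],
  [0,0.002,0.006],
  [0,0.002,0.006],
], spin=[0,0,0,0,0], fingers=[-1,-1,-1,-1,-1])

```text
time_s: 3.15
tcp_pos: [0.6267, -0.0613, 0.2991]
tool_rot: [[0.002, 0.987, 0.163], [-0.001, 0.163, -0.987], [-1.0, 0.001, 0.001]]
force: [1.5, -1.2, 5.2]
gripper_width: 0.386
```

Emit:
play_rows([
  [-0.009,0,0.005],
  [-0.017,0,0.01],
  [-0.026,0,0.016],
  [-0.035,0,0.021],
  [-0.043,0,0.026],
], spin=[0,0,0,0,0], fingers=[-1,-1,-1,-1,-1])

```text
time_s: 3.65
tcp_pos: [0.6304, -0.0872, 0.3425]
tool_rot: [[0.0, 0.987, 0.163], [-0.0, 0.163, -0.987], [-1.0, 0.0, 0.0]]
force: [-0.4, -0.6, -0.3]
gripper_width: 0.392
```

```bash
python3 -c "
from h import *
st(); snap('scene','s1')"
```

```text
3.65 [ 0.6304 -0.0872  0.3425] [[0.0, 0.987, 0.163], [-0.0, 0.163, -0.987], [-1.0, 0.0, 0.0]] [-0.4 -0.6 -0.3] [-0.09  0.05  0.05] 0.392 [-0.16  0.4   1.57 -0.    1.17 -0.32]
```

Emit:
play_rows([
  [-0.04,0,0],
  [-0.06,-0.015,-0.035],
  [-0.06,-0.033,-0.08],
  [-0.06,-0.051,-0.123],
  [-0.06,-0.069,-0.166],
], spin=[0,0,0,0,0], fingers=[-1,-1,-1,-1,-1])

```text
time_s: 4.2
tcp_pos: [0.5341, 0.0669, 0.4018]
tool_rot: [[0.0, 0.987, 0.162], [0.0, 0.162, -0.987], [-1.0, 0.0, -0.0]]
force: [0.8, 0.6, 0.7]
gripper_width: 0.391
```

Emit:
play_rows([
  [0,-0.017,-0.04],
  [0,-0.033,-0.08],
  [0,-0.049,-0.12],
  [0,-0.062,-0.149],
  [0,-0.062,-0.149],
], spin=[0,0,0,0,0], fingers=[-1,-1,-1,-1,-1])

```text
time_s: 4.7
tcp_pos: [0.4478, 0.2051, 0.4017]
tool_rot: [[-0.001, 0.986, 0.167], [0.001, 0.167, -0.986], [-1.0, -0.0, -0.001]]
force: [-0.9, -0.1, -0.1]
gripper_width: 0.391
```

```bash
python3 -c "
from h import *
st(); a=snap('scene','s2'); b=snap('wrist','w2');st()
im=cv2.resize(a['pixels'][90:220,200:360],None,fx=3,fy=3)
im2=cv2.resize(b['pixels'],None,fx=.6,fy=.6)
h=max(im.shape[0],im2.shape[0]); pad=lambda i:cv2.copyMakeBorder(i,0,h-i.shape[0],0,0,cv2.BORDER_CONSTANT)
cv2.imwrite('pics/c2.png',np.hstack([pad(im),pad(im2)])[...,::-1])
"
```

```text
4.7 [0.4478 0.2051 0.4017] [[-0.001, 0.986, 0.167], [0.001, 0.167, -0.986], [-1.0, -0.0, -0.001]] [-0.9 -0.1 -0.1] [-0.09  0.04  0.03] 0.391 [0.4  0.11 1.81 0.   1.22 0.24]
4.8 [0.4495 0.2031 0.4017] [[0.0, 0.986, 0.165], [-0.0, 0.165, -0.986], [-1.0, 0.0, 0.0]] [ 0.6 -0.1 -0.3] [-0.1   0.05  0.01] 0.392 [ 0.4   0.12  1.81 -0.    1.22  0.23]
```

View pics/c2.png

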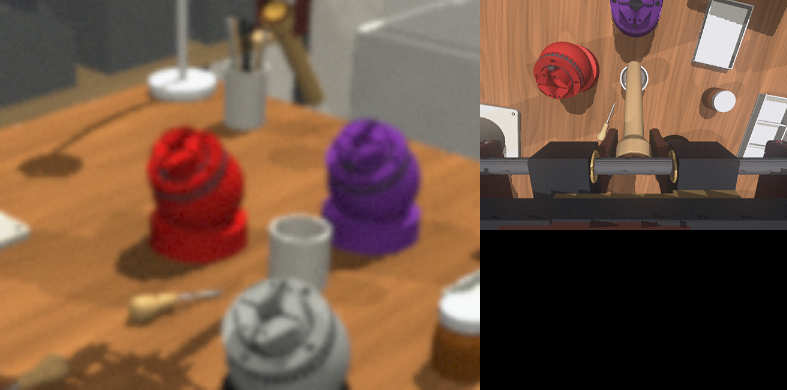

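The stick is held, with its foot at about (257,108) in the wrist view and the pot rim near (257,130). The scene crop shows the pot open and the vise without its stick.

```bash
python3 -c "
from h import *
c=load('w2')
for u,v in [(257,108),(257,120),(257,150),(257,180),(257,210)]: print(u,v,np.round(pt(c,u,v),4))
H,W=c['z_map'].shape
Q=np.array([pt(c,u,v) for v in range(90,175) for u in range(215,300)]); 
q=Q[(Q[:,2]>.066)&(Q[:,2]<.085)]
print(cv2.minEnclosingCircle(q[:,:2].astype(np.float32)),len(q))
a=load('s2')
"
```

```text
257 108 [0.4358 0.2847 0.2409]
257 120 [0.4375 0.2745 0.255 ]
257 150 [0.4411 0.2526 0.2832]
257 180 [0.444  0.2347 0.3062]
257 210 [0.4464 0.2202 0.327 ]
((0.4395347237586975, 0.26227569580078125), 0.03580121695995331) 267
```

Emit:
play_rows([
  [0.045,0,0],
  [0.09,0,0],
  [0.135,0,0],
  [0.165,0,0],
  [0.182,0,0],
], spin=[0,0,0,0,0], fingers=[-1,-1,-1,-1,-1])

```text
time_s: 5.3
tcp_pos: [0.4494, 0.2011, 0.2168]
tool_rot: [[-0.003, 0.987, 0.162], [-0.002, 0.162, -0.987], [-1.0, -0.004, 0.001]]
force: [-0.2, -0.3, -0.7]
gripper_width: 0.391
```

Emit:
play_rows([
  [0.005,0,0],
  [0.005,0,0],
  [0.005,0,0],
  [0.005,0,0],
  [0.005,0,0],
], spin=[0,0,0,0,0], fingers=[-1,-1,-1,-1,-1], grip_force=3)

```text
time_s: 5.8
tcp_pos: [0.4503, 0.2029, 0.2155]
tool_rot: [[0.002, 0.987, 0.163], [0.001, 0.163, -0.987], [-1.0, 0.002, -0.0]]
force: [0.5, 0.1, -1.0]
gripper_width: 0.394
```

```bash
python3 -c "
from h import *
c=snap('wrist','w3');st()
px=c['pixels'].astype(int)
for v in range(90,240,12): print(v,np.round(pt(c,257,v),4),px[v,257])
"
```

```text
5.85 [0.4502 0.2029 0.2153] [[0.002, 0.987, 0.163], [0.001, 0.163, -0.987], [-1.0, 0.002, -0.0]] [-0.2  1.5 -1. ] [-0.09  0.01 -0.01] 0.402 [ 0.4   0.36  1.98 -0.    0.8   0.24]
90 [0.4357 0.296  0.075 ] [240 240 245]
102 [0.4367 0.2927 0.0058] [135 129 125]
114 [0.4387 0.2796 0.0381] [140 132 124]
126 [0.4404 0.2688 0.0561] [190 155 118]
138 [0.4419 0.2593 0.0706] [192 157 118]
150 [0.4432 0.2506 0.0839] [199 163 124]
162 [0.4444 0.243  0.0978] [198 162 121]
174 [0.4455 0.236  0.1094] [200 163 122]
186 [0.4465 0.2295 0.1195] [202 164 122]
198 [0.4474 0.2235 0.1284] [198 160 118]
210 [0.4483 0.2181 0.1372] [200 164 122]
222 [0.4491 0.213  0.1447] [190 152 115]
234 [0.4492 0.2117 0.16  ] [191 155 114]
```

Emit:
play_rows([
  [0.007,0,-0.006],
  [0.014,0,-0.013],
  [0.01,0,-0.025],
  [0.006,0,-0.037],
  [0.002,0,-0.05],
], spin=[0,0,0,0,0], fingers=[-1,-1,-1,-1,-1])

```text
time_s: 6.35
tcp_pos: [0.4414, 0.2535, 0.2128]
tool_rot: [[0.0, 0.987, 0.164], [0.0, 0.164, -0.987], [-1.0, 0.0, -0.0]]
force: [-0.5, 0.1, -0.7]
gripper_width: 0.396
```

```bash
python3 -c "
from h import *
c=snap('wrist','w4');st()
px=c['pixels'].astype(int)
for v in range(90,240,12): print(v,np.round(pt(c,257,v),4),px[v,257])
"
```

```text
6.4 [0.4418 0.2551 0.2136] [[0.002, 0.986, 0.164], [0.002, 0.164, -0.986], [-1.0, 0.002, -0.001]] [ 0.4  2.  -0.8] [-0.04  0.04 -0.01] 0.4 [0.5  0.39 1.95 0.   0.81 0.33]
90 [ 0.4254  0.3551 -0.0009] [91 66 50]
102 [4.274e-01 3.433e-01 2.000e-04] [95 69 52]
114 [0.4294 0.3313 0.0005] [92 67 48]
126 [ 4.314e-01  3.191e-01 -1.000e-04] [90 64 47]
138 [ 0.4335  0.3065 -0.0013] [120  88  65]
150 [0.4348 0.2976 0.0421] [141 130 127]
162 [0.4367 0.2863 0.0413] [95 79 63]
174 [0.4377 0.2795 0.0679] [159 132 100]
186 [0.4386 0.2739 0.0895] [160 130  99]
198 [0.4393 0.2689 0.1069] [161 132 100]
210 [0.4399 0.2649 0.1228] [162 134 102]
222 [0.4405 0.2611 0.1357] [163 134 102]
234 [0.4402 0.2623 0.1578] [158 128  97]
```

Emit:
play_rows([
  [0,0,0],
  [0,0,0],
  [0,0,0],
  [0,0,0],
  [0,0,0],
], spin=[0,0,0,0,0], fingers=[0.0,0.3,0.7,1,1])

```text
time_s: 6.9
tcp_pos: [0.4416, 0.2518, 0.2124]
tool_rot: [[-0.0, 0.987, 0.163], [-0.0, 0.163, -0.987], [-1.0, -0.0, 0.0]]
force: [-0.1, -0.5, -0.1]
gripper_width: 0.814
```

Emit:
play_rows([
  [0,0,0],
  [-0.03,0,0],
  [-0.075,0,0],
  [-0.12,0,0],
  [-0.17,0,0],
], spin=[0,0,0,0,0], fingers=[1,1,1,1,1])

```text
time_s: 7.4
tcp_pos: [0.4411, 0.2517, 0.3836]
tool_rot: [[-0.001, 0.987, 0.163], [-0.001, 0.163, -0.987], [-1.0, -0.002, 0.001]]
force: [1.4, 0.2, -0.1]
gripper_width: 0.997
```

```bash
python3 -c "
from h import *
b=snap('wrist','w5'); c=snap('scene','s5');st()
im=cv2.resize(c['pixels'][90:290,130:360],None,fx=2,fy=2)
im2=cv2.resize(b['pixels'],None,fx=.6,fy=.6)
h=max(im.shape[0],im2.shape[0]); pad=lambda i:cv2.copyMakeBorder(i,0,h-i.shape[0],0,0,cv2.BORDER_CONSTANT)
cv2.imwrite('pics/c5.png',np.hstack([pad(im),pad(im2)])[...,::-1])
"
```

```text
7.5 [0.444  0.2533 0.3893] [[0.011, 0.987, 0.163], [0.006, 0.163, -0.987], [-1.0, 0.012, -0.004]] [-0.3  0.   0.3] [-0.1  -0.01  0.01] 1.001 [0.5  0.15 1.79 0.   1.18 0.33]
```

View pics/c5.png

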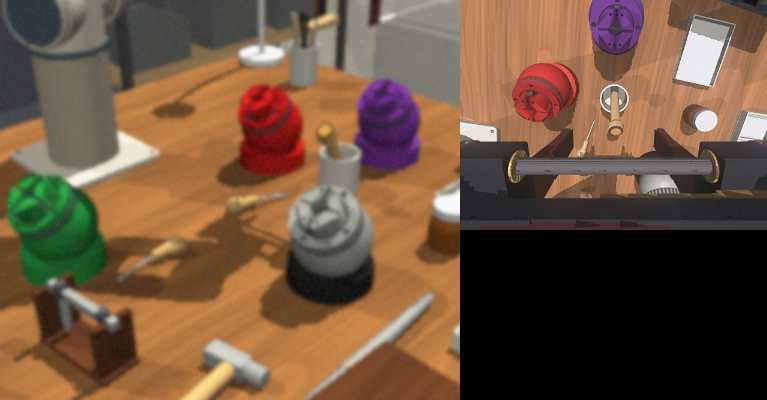

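The stick now leans in the pot, let go, and the pot is upright. Next I take a closer look at the ring on the way to the spanner.

Emit:
play_rows([
  [0,0.025,0.043],
  [0,0.05,0.086],
  [0,0.072,0.13],
  [0,0.095,0.172],
  [0.02,0.118,0.21],
], spin=[0,0,0,0,0], fingers=[1,1,1,1,1])

```text
time_s: 8.0
tcp_pos: [0.5943, 0.0622, 0.364]
tool_rot: [[0.004, 0.987, 0.163], [0.0, 0.163, -0.987], [-1.0, 0.004, 0.0]]
force: [0.1, 1.1, 0.2]
gripper_width: 0.999
```

Emit:
play_rows([
  [0.04,0.015,0.027],
  [0.08,0.015,0.027],
  [0.095,0.015,0.027],
  [0.095,0.015,0.027],
  [0.095,0.015,0.027],
], spin=[0,0,0,0,0], fingers=[1,1,1,1,1])

```text
time_s: 8.5
tcp_pos: [0.6118, 0.0406, 0.2685]
tool_rot: [[0.001, 0.986, 0.164], [0.0, 0.164, -0.986], [-1.0, 0.001, 0.0]]
force: [0.2, -0.1, 0.5]
gripper_width: 0.998
```

```bash
python3 -c "
from h import *
b=snap('wrist','w6');st()
im=cv2.resize(b['pixels'][90:250,140:380],None,fx=3,fy=3,interpolation=cv2.INTER_CUBIC)
cv2.imwrite('pics/c6.png',im[...,::-1])
"
```

```text
8.55 [0.6122 0.0407 0.2693] [[0.003, 0.986, 0.164], [0.0, 0.164, -0.986], [-1.0, 0.003, 0.0]] [-0.6 -0.   0.3] [-0.05  0.11 -0.03] 1.0 [ 0.05  0.44  1.68  0.    1.01 -0.12]
```

View pics/c6.png

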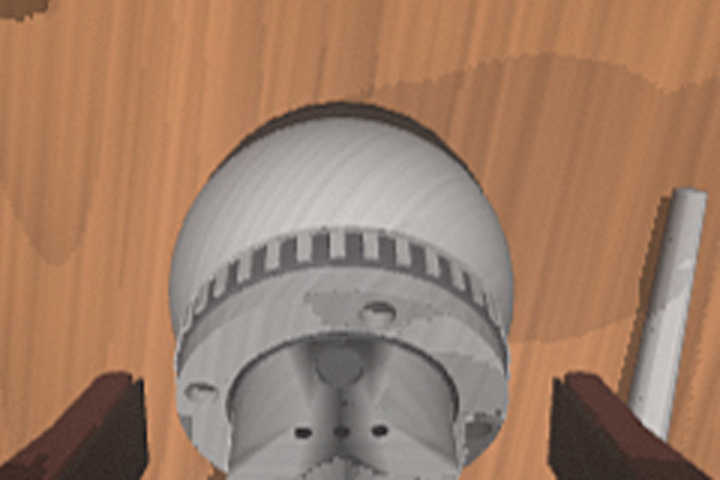

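The closer view shows the three mouths at crop pixels (380,313), (202,391) and (484,430). I fit the vise pose (tilt fixed at 30°) to these rays and the top view's.

```bash
cat > vise.py <<'E'
from h import *
from scipy.optimize import least_squares
def frame(p):
    bx,by,a,s,q=p; cb=np.array([bx,by,.075])
    y=np.array([-np.sin(a),np.cos(a),0]); x=np.array([np.cos(a),np.sin(a),0]); t=np.radians(30)
    n=np.cos(t)*np.array([0,0,1])-np.sin(t)*y; yy=np.cos(t)*y+np.sin(t)*np.array([0,0,1])
    C=cb+s*n; X=np.cos(q)*x-np.sin(q)*yy; Y=np.sin(q)*x+np.cos(q)*yy
    return C,n,X,Y,yy,x
E
python3 - <<'E'
from vise import *
t=load('t0');w=load('w6')
f=lambda x,y:((205+(x+.5)/4.2-.5),120+(y+.5)/4.2-.5); g=lambda x,y:(140+(x+.5)/3-.5,90+(y+.5)/3-.5)
obs=[(t,f(180,75),'X',1),(t,f(123,130),'Y',1),(t,f(180,200),'X',-1),(w,g(380,313),'Y',1),(w,g(202,391),'X',-1),(w,g(484,430),'X',1)]
def res(p):
    C,n,X,Y,_,_=frame(p); r=[]
    for c,uv,k,s in obs:
        P=C+.043*s*(X if k=='X' else Y); o,d=ray(c,*uv); d=d/np.linalg.norm(d); e=P-o; r+=list(e-d*(e@d))
    r+=[(p[0]-.6095)/3,(p[1]-.0432)/3]; return np.array(r)
s=least_squares(res,[.6095,.043,.157,.05,.2]); print(s.x,np.round(s.fun*1e3,1))
C,n,X,Y,yy,x=frame(s.x); print('C',C,'n',n,'X',X,'Y',Y); np.save('pics/v.npy',s.x)
for k,u in (('+Y',Y),('-Y',-Y),('X',X),('-X',-X)): print(k,np.round(C+.043*u,4))
for d in [(250,300),(330,280),(480,360),(190,420),(440,320)]:
    P=pt(w,*g(*d)); print(np.round(P,4),'height over face',round((P-C)@n,4),'r',round(np.linalg.norm(P-C),4))
E
```

```text
[0.61091333 0.0440354  0.1478047  0.05387255 0.19282187] [-0.1  0.3 -0.  -0.   0.6  0.  -0.1  0.1 -0.  -0.1 -0.4  0.1  1.1 -0.3
 -0.  -0.9 -0.4 -0.1  0.5  0.3]
C [0.61488016 0.01739282 0.12165499] n [ 0.07363356 -0.49454838  0.8660254 ] X [ 0.99520604 -0.01960845 -0.09581462] Y [0.06436638 0.86892889 0.4907337 ]
+Y [0.6176 0.0548 0.1428]
-Y [ 0.6121 -0.02    0.1006]
X [0.6577 0.0165 0.1175]
-X [0.5721 0.0182 0.1258]
[0.5827 0.0528 0.1418] height over face -0.0024 r 0.0519
[0.603  0.0621 0.1434] height over face -0.0041 r 0.0511
[0.6492 0.0438 0.1331] height over face -0.0006 r 0.0448
[0.5676 0.006  0.1196] height over face 0.0003 r 0.0487
[0.6343 0.0555 0.1412] height over face -0.0005 r 0.047
```

The fit residuals are about 1 mm, with q ≈ 0.19. I now go over the rest.

Emit:
play_rows([
  [-0.02,-0.018,0.041],
  [-0.03,-0.036,0.083],
  [-0.03,-0.054,0.124],
  [-0.03,-0.072,0.166],
  [-0.03,-0.09,0.207],
], spin=[0.14,0.28,0.42,0.56,0.7], fingers=[1,1,1,1,1])

```text
time_s: 9.05
tcp_pos: [0.5569, -0.1802, 0.3005]
tool_rot: [[0.005, 0.857, -0.515], [-0.002, -0.515, -0.857], [-1.0, 0.005, -0.001]]
force: [-0.1, 0.6, 0.5]
gripper_width: 1.002
```

Emit:
play_rows([
  [0,0.012,0.04],
  [0,0.024,0.08],
  [0,0.036,0.119],
  [0,0.036,0.119],
  [0,0.036,0.119],
], spin=[0.14,0.28,0.42,0.56,0.7], fingers=[1,1,1,1,1])

```text
time_s: 9.55
tcp_pos: [0.5271, -0.3009, 0.3002]
tool_rot: [[0.004, 0.322, -0.947], [-0.002, -0.947, -0.322], [-1.0, 0.003, -0.003]]
force: [-0.4, -0.6, 0.1]
gripper_width: 0.999
```

Emit:
play_rows([
  [0,0,0],
  [0,0,0],
  [0,0,0],
  [0,0,0],
  [0,0,0],
], spin=[0.12,0.23,0.23,0.23,0.23], fingers=[0.2,-0.1,-0.1,-0.1,-0.1])

```text
time_s: 10.05
tcp_pos: [0.5271, -0.2994, 0.2985]
tool_rot: [[0.001, 0.107, -0.994], [-0.001, -0.994, -0.107], [-1.0, 0.001, -0.001]]
force: [0.2, 0.5, 0.6]
gripper_width: 0.583
```

```bash
python3 -c "
from h import *
s=st();c=snap('wrist','w7')
R=np.array(s['tool_rot']);print(np.round(R.T@(np.array([.527,-.2996,.140])-s['tcp_pos']),4), np.degrees(np.arctan2(R[1,1],R[0,1])))
H,W=c['z_map'].shape
Q=np.array([pt(c,u,v) for v in range(0,300) for u in range(100,420) if c['z_map'][v,u]>.1])
m=(Q[:,2]>.075)&(Q[:,2]<.095)&(abs(Q[:,0]-.497)<.09)&(abs(Q[:,1]+.303)<.06)
print(m.sum(),cv2.minAreaRect(Q[m][:,:2].astype(np.float32)))
"
```

```text
10.05 [ 0.5271 -0.2994  0.2985] [[0.001, 0.107, -0.994], [-0.001, -0.994, -0.107], [-1.0, 0.001, -0.001]] [0.2 0.5 0.6] [0.   0.09 0.05] 0.583 [-0.54  0.4   1.68 -0.    1.06  0.93]
[0.1585 0.     0.0003] -83.84052239285147
1829 ((0.4975138008594513, -0.30194029211997986), (0.12950825691223145, 0.05944922938942909), 6.260356426239014)
```

View pics/w7.png

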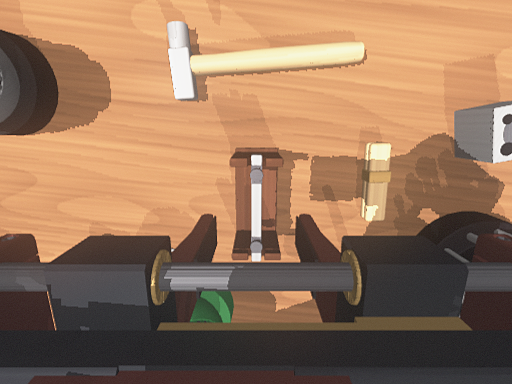

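The wrist view shows the bar square between the fingers, running along column 256 from row 155 to row 262. Next I go down and grip lightly.

Emit:
play_rows([
  [0.045,0,0],
  [0.09,0,0],
  [0.13,0,0],
  [0.15,0,0],
  [0.158,0,0],
], spin=[0,0,0,0,0], fingers=[-0.1,-0.1,-0.1,-0.1,-0.1], grip_force=4)

```text
time_s: 10.6
tcp_pos: [0.5257, -0.2989, 0.137]
tool_rot: [[-0.003, 0.106, -0.994], [0.002, -0.994, -0.106], [-1.0, -0.002, 0.003]]
force: [-0.3, -1.1, -0.7]
gripper_width: 0.449
```

Emit:
play_rows([
  [0,0,0],
  [0,0,0],
  [0,0,0],
  [0,0,0],
  [0,0,0],
], spin=[0,0,0,0,0], fingers=[-1,-1,-1,-1,-1])

```text
time_s: 11.1
tcp_pos: [0.5274, -0.3, 0.1409]
tool_rot: [[0.002, 0.105, -0.995], [-0.001, -0.995, -0.105], [-1.0, 0.001, -0.002]]
force: [-0.3, 0.5, 6.0]
gripper_width: 0.131
```

Emit:
play_rows([
  [0,0,0],
  [0,0,0],
  [-0.003,0,0],
  [-0.006,0,0],
  [-0.01,0,0],
], spin=[0,0,0,0,0], fingers=[-1,-1,-1,-1,-1])

```text
time_s: 11.6
tcp_pos: [0.5263, -0.2994, 0.1494]
tool_rot: [[-0.001, 0.105, -0.995], [0.0, -0.995, -0.105], [-1.0, -0.001, 0.001]]
force: [-0.7, 0.3, -2.1]
gripper_width: 0.139
```

```bash
python3 -c "
from h import *
s=st();c=snap('wrist','w8')
px=c['pixels'].astype(int)
for v in range(110,270,10): print(v,np.round(pt(c,256,v),4),px[v,256])
"
```

```text
11.6 [ 0.5263 -0.2994  0.1494] [[-0.001, 0.105, -0.995], [0.0, -0.995, -0.105], [-1.0, -0.001, 0.001]] [-0.7  0.3 -2.1] [-0.02  0.14  0.01] 0.139 [-0.54  0.6   1.76 -0.    0.79  0.93]
110 [ 0.6036 -0.2904 -0.    ] [214 149 105]
120 [ 0.5956 -0.2913 -0.0009] [209 145 103]
130 [ 0.5874 -0.2921 -0.0008] [213 150 106]
140 [ 0.5791 -0.293  -0.0011] [212 149 105]
150 [ 0.5707 -0.2939 -0.0008] [216 152 107]
160 [ 0.5626 -0.2948  0.004 ] [169 120  86]
170 [ 0.5576 -0.2953  0.0255] [85 63 50]
180 [ 0.5575 -0.2953  0.0636] [80 57 48]
190 [ 0.559  -0.2951  0.097 ] [229 226 224]
200 [ 0.5531 -0.2957  0.0949] [145 139 136]
210 [ 0.548  -0.2963  0.0965] [85 78 80]
220 [ 0.5442 -0.2967  0.1014] [95 89 90]
230 [ 0.5386 -0.2972  0.1013] [88 82 84]
240 [ 0.5327 -0.2979  0.1006] [85 80 81]
250 [ 0.5242 -0.2988  0.0952] [165 161 159]
260 [ 0.5171 -0.2995  0.0934] [167 163 163]
```

Emit:
play_rows([
  [-0.008,0,0.001],
  [-0.015,0,0.003],
  [-0.022,0,0.006],
  [-0.03,0,0.009],
  [-0.037,0,0.012],
], spin=[0,0,0,0,0], fingers=[-1,-1,-1,-1,-1], grip_force=3)

```text
time_s: 12.15
tcp_pos: [0.5146, -0.301, 0.1874]
tool_rot: [[0.0, 0.105, -0.995], [-0.0, -0.995, -0.105], [-1.0, 0.0, -0.0]]
force: [-1.3, -0.2, -4.0]
gripper_width: 0.138
```

```bash
python3 -c "
from h import *
s=st();c=snap('wrist','w9');t=snap('top','t9')
px=c['pixels'].astype(int)
for v in list(range(140,270,10)): print(v,np.round(pt(c,256,v),4),px[v,256])
"
```

```text
12.15 [ 0.5146 -0.301   0.1874] [[0.0, 0.105, -0.995], [-0.0, -0.995, -0.105], [-1.0, 0.0, -0.0]] [-1.3 -0.2 -4. ] [-0.04  0.24 -0.01] 0.138 [-0.55  0.53  1.77 -0.    0.84  0.92]
140 [ 0.5655 -0.295  -0.0007] [210 148 105]
150 [ 0.5578 -0.2957  0.0236] [87 61 45]
160 [ 0.5548 -0.296   0.0718] [156 103  78]
170 [ 0.5481 -0.2967  0.0764] [126 119 117]
180 [ 0.5437 -0.2971  0.0914] [137 130 128]
190 [ 0.5469 -0.2967  0.1334] [155 149 145]
200 [ 0.5436 -0.2971  0.1409] [146 140 137]
210 [ 0.5378 -0.2977  0.1391] [133 128 125]
220 [ 0.5316 -0.2983  0.1369] [84 75 77]
230 [ 0.5279 -0.2987  0.1418] [87 80 81]
240 [ 0.5214 -0.2994  0.1394] [80 76 77]
250 [ 0.5111 -0.3005  0.1303] [149 146 144]
260 [ 0.5034 -0.3013  0.1277] [163 160 159]
```

```bash
python3 -c "
from h import *
c=snap('scene','s9');s=st()
u,v=proj(c,[.50,-.30,.1]); u=int(u);v=int(v);print(u,v)
im=cv2.resize(c['pixels'][v-70:v+60,u-75:u+75],None,fx=4.5,fy=4.5,interpolation=cv2.INTER_CUBIC)
cv2.imwrite('pics/c9.png',im[...,::-1])
"
```

```text
12.3 [ 0.5146 -0.3011  0.1872] [[0.0, 0.104, -0.995], [-0.001, -0.995, -0.104], [-1.0, 0.001, -0.0]] [-1.4 -0.5 -0.5] [-0.12  0.39 -0.02] 0.135 [-0.55  0.53  1.77 -0.    0.84  0.92]
170 234
```

View pics/c9.png

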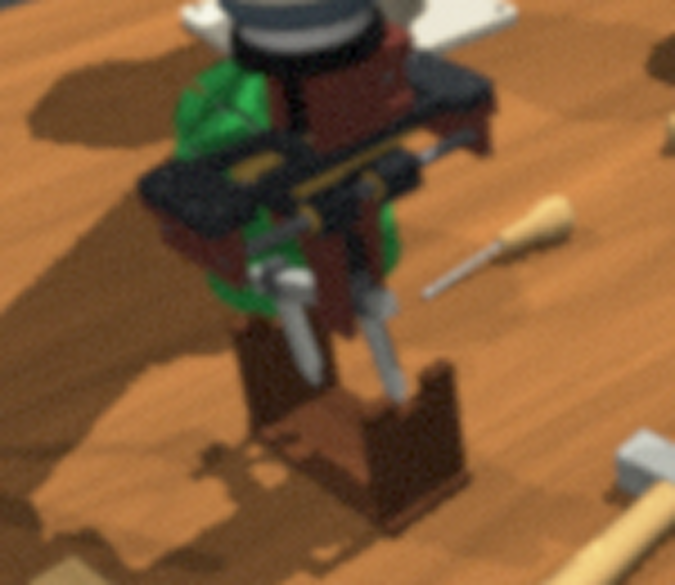

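The spanner has lifted clear at about 18° pitch, because the +x leg meets its board. I push the other leg against the −x board to get nearer 30°, then tighten.

Emit:
play_rows([
  [0,0,0.003],
  [0,0,0.006],
  [-0.001,0,0.009],
  [-0.002,0,0.011],
  [-0.002,0,0.011],
], spin=[0,0,0,0,0], fingers=[-1,-1,-1,-1,-1])

```text
time_s: 12.8
tcp_pos: [0.5037, -0.3021, 0.1886]
tool_rot: [[0.0, 0.104, -0.995], [-0.0, -0.995, -0.104], [-1.0, 0.0, -0.0]]
force: [-0.1, -0.1, -1.8]
gripper_width: 0.137
```

```bash
cat > slope.py <<'E'
from h import *
import sys
s=st();c=snap('wrist',sys.argv[1]); px=c['pixels'].astype(int); R=np.array(s['tool_rot']); g=s['tcp_pos']+R[:,0]*.0613
T=[]
for v in range(150,275,4):
    q=R.T@(pt(c,256,v)-g)
    print(v,np.round([q[2],-q[0],q[1]],4),px[v,256])
E
python3 slope.py w10
```

```text
12.8 [ 0.5037 -0.3021  0.1886] [[0.0, 0.104, -0.995], [-0.0, -0.995, -0.104], [-1.0, 0.0, -0.0]] [-0.1 -0.1 -1.8] [-0.04  0.11 -0.  ] 0.137 [-0.56  0.52  1.79  0.    0.83  0.91]
150 [-0.0478 -0.0555 -0.0008] [144  94  71]
154 [-0.0456 -0.0486 -0.0008] [177 170 166]
158 [-0.0438 -0.0398 -0.0008] [189 183 180]
162 [-0.0415 -0.0362 -0.0008] [186 179 176]
166 [-0.0391 -0.034  -0.0008] [186 179 175]
170 [-0.0371 -0.0295 -0.0008] [184 179 175]
174 [-0.0351 -0.0258 -0.0008] [184 179 176]
178 [-0.033  -0.0235 -0.0008] [185 181 177]
182 [-0.0313 -0.0192 -0.0008] [183 178 173]
186 [-0.0294 -0.0164 -0.0008] [185 177 175]
190 [-0.0279 -0.012  -0.0008] [126 120 117]
194 [-0.0317  0.012  -0.0009] [153 148 145]
198 [-0.0299  0.0134 -0.0009] [134 126 125]
202 [-0.0287  0.0163 -0.0009] [130 123 122]
206 [-0.0271  0.0181 -0.0009] [134 128 127]
210 [-0.0258  0.0203 -0.0009] [141 136 133]
214 [-0.0236  0.0197 -0.0009] [123 116 113]
218 [-0.0208  0.0179 -0.0009] [123 117 115]
222 [-0.0181  0.0163 -0.0009] [124 118 116]
226 [-0.0154  0.0148 -0.0009] [101  96  96]
230 [-0.0123  0.0128 -0.0009] [78 72 71]
234 [-0.011   0.0151 -0.0009] [80 74 76]
238 [-0.0098  0.0173 -0.0009] [83 76 77]
242 [-0.0072  0.0165 -0.0009] [78 73 73]
246 [-0.0038  0.0141 -0.0009] [87 82 83]
250 [-0.0006  0.0123 -0.0009] [84 79 81]
254 [ 0.0083 -0.0003 -0.0008] [130 125 125]
258 [ 0.0117 -0.0018 -0.0008] [146 144 141]
262 [-0.0283  0.0754 -0.0009] [148 145 143]
266 [-0.0278  0.0767 -0.0009] [79 75 77]
270 [-0.0274  0.078  -0.0009] [84 81 85]
274 [-0.0271  0.0795 -0.0009] [89 86 89]
```

Pitch is now about 29° (leg face and bar top agree). I tighten the grip, lift, and carry it to the ring.

Emit:
play_rows([
  [0,0,0],
  [0,0,0],
  [-0.045,0,0],
  [-0.09,0,0],
  [-0.135,0,0],
], spin=[0,0,0,0,0], fingers=[-1,-1,-1,-1,-1], grip_force=40)

```text
time_s: 13.35
tcp_pos: [0.5037, -0.3018, 0.3246]
tool_rot: [[-0.001, 0.105, -0.995], [0.001, -0.995, -0.105], [-1.0, -0.001, 0.001]]
force: [0.4, 0.7, -2.1]
gripper_width: 0.135
```

Emit:
play_rows([
  [-0.01,-0.04,-0.02],
  [-0.02,-0.081,-0.04],
  [-0.02,-0.122,-0.06],
  [-0.02,-0.163,-0.08],
  [-0.02,-0.203,-0.099],
], spin=[-0.14,-0.28,-0.42,-0.56,-0.7], fingers=[-1,-1,-1,-1,-1])

```text
time_s: 13.85
tcp_pos: [0.5815, -0.0879, 0.3437]
tool_rot: [[0.001, 0.725, -0.689], [0.0, -0.689, -0.725], [-1.0, 0.0, -0.0]]
force: [0.2, -0.3, -1.9]
gripper_width: 0.134
```

Emit:
play_rows([
  [0,-0.014,-0.03],
  [0,-0.028,-0.062],
  [0,-0.041,-0.0927],
  [0,-0.041,-0.0927],
  [0,-0.041,-0.0927],
], spin=[-0.14,-0.28,-0.42,-0.56,-0.69], fingers=[-1,-1,-1,-1,-1])

```text
time_s: 14.35
tcp_pos: [0.616, 0.0069, 0.3431]
tool_rot: [[-0.0, 0.998, -0.068], [0.0, -0.068, -0.998], [-1.0, -0.0, -0.0]]
force: [0.4, -1.0, -1.5]
gripper_width: 0.134
```

```bash
python3 slope.py w11
```

```text
14.35 [0.616  0.0069 0.3431] [[-0.0, 0.998, -0.068], [0.0, -0.068, -0.998], [-1.0, -0.0, -0.0]] [ 0.4 -1.  -1.5] [-0.05  0.01  0.  ] 0.134 [-0.01  0.37  1.61  0.    1.16  0.06]
150 [-0.041  -0.1473 -0.0004] [157 153 151]
154 [-0.0472 -0.048  -0.0005] [187 184 181]
158 [-0.0453 -0.04   -0.0005] [194 189 186]
162 [-0.0429 -0.0375 -0.0005] [190 186 184]
166 [-0.0408 -0.0328 -0.0005] [188 184 181]
170 [-0.039  -0.0278 -0.0006] [191 187 184]
174 [-0.0367 -0.026  -0.0006] [189 187 183]
178 [-0.0348 -0.022  -0.0006] [188 187 182]
182 [-0.0326 -0.0201 -0.0006] [191 188 185]
186 [-0.031  -0.0158 -0.0006] [188 183 183]
190 [-0.029  -0.0138 -0.0006] [190 185 183]
194 [-0.0329  0.0108 -0.0006] [185 181 179]
198 [-0.0313  0.0127 -0.0006] [188 185 182]
202 [-0.0302  0.0163 -0.0006] [189 184 183]
206 [-0.0285  0.0174 -0.0006] [189 184 181]
210 [-0.0273  0.02   -0.0006] [204 199 197]
214 [-0.025   0.0194 -0.0006] [159 155 152]
218 [-0.0225  0.0181 -0.0006] [161 156 154]
222 [-0.0195  0.0159 -0.0006] [162 158 154]
226 [-0.0166  0.0139 -0.0006] [137 132 133]
230 [-0.0143  0.0139 -0.0006] [96 91 92]
234 [-0.0131  0.0163 -0.0006] [112 108 110]
238 [-0.0113  0.0172 -0.0006] [117 113 116]
242 [-0.0089  0.0168 -0.0006] [99 92 96]
246 [-0.0059  0.0152 -0.0006] [95 90 93]
250 [-0.0026  0.0132 -0.0006] [94 88 92]
254 [ 0.007  -0.0009 -0.0005] [152 148 147]
258 [ 0.0109 -0.0032 -0.0005] [183 178 177]
262 [-0.0291  0.074  -0.0007] [92 88 88]
266 [-0.0294  0.0767 -0.0007] [108 106 109]
270 [-0.0287  0.0776 -0.0007] [119 116 120]
274 [-0.0277  0.078  -0.0007] [126 124 128]
```

Emit:
play_rows([
  [0.023,0.002,0.01],
  [0.046,0.003,0.02],
  [0.046,0.003,0.02],
  [0.046,0.003,0.02],
  [0.046,0.003,0.02],
], spin=[0,0,0,0,0], fingers=[-1,-1,-1,-1,-1])

```text
time_s: 14.9
tcp_pos: [0.6179, -0.0145, 0.2987]
tool_rot: [[0.002, 0.997, -0.077], [0.0, -0.077, -0.997], [-1.0, 0.002, -0.0]]
force: [-0.5, 0.2, -1.7]
gripper_width: 0.133
```

Emit:
play_rows([
  [0.01,-0.001,-0.005],
  [0.02,-0.002,-0.011],
  [0.028,-0.003,-0.016],
  [0.028,-0.003,-0.016],
  [0.028,-0.003,-0.016],
], spin=[0,0,0,0,0], fingers=[-1,-1,-1,-1,-1])

```text
time_s: 15.4
tcp_pos: [0.6153, 0.0019, 0.2691]
tool_rot: [[-0.001, 0.997, -0.075], [-0.0, -0.075, -0.997], [-1.0, -0.001, 0.0]]
force: [-0.3, -0.9, -2.0]
gripper_width: 0.135
```

```bash
python3 - <<'E'
from vise import *
s=st();w=snap('wrist','w12');a=snap('scene','s12')
R=np.array(s['tool_rot']);g=s['tcp_pos']+R[:,0]*.0613
T=lambda z,u:g+R[:,2]*z-R[:,0]*u
M=T(-.0082,-.0754); e=T(.866,-.5)-g; A=M-.043*e;B=M+.043*e
C,n,X,Y,_,_=frame(np.load('pics/v.npy'))
for p,h in((A,C+.043*Y),(B,C-.043*Y)): print('tip-hole in X,Y,n mm',np.round(1e3*np.array([(p-h)@X,(p-h)@Y,(p-h)@n]),1))
out=[]
for c,u0 in((w,None),(a,None)):
    im=c['pixels'].copy()
    u,v=proj(c,C); u=int(u);v=int(v); w_=45 if c is a else 75
    S=6 if c is a else 4
    cr=cv2.resize(im[max(v-w_,0):v+w_,u-w_:u+w_],None,fx=390/(2*w_),fy=390/(2*w_),interpolation=cv2.INTER_CUBIC)
    print('origin',u-w_,max(v-w_,0),390/(2*w_),cr.shape)
    for P in (C+.043*Y,C-.043*Y):
        q=(proj(c,P)-[u-w_,max(v-w_,0)]+.5)*390/(2*w_); cv2.circle(cr,tuple(int(k) for k in q),3,(255,0,0),1)
    out.append(cr)
h=min(o.shape[0] for o in out); cv2.imwrite('pics/c12.png',np.hstack([o[:h] for o in out])[...,::-1])
E
```

```text
15.4 [0.6153 0.0019 0.2691] [[-0.001, 0.997, -0.075], [-0.0, -0.075, -0.997], [-1.0, -0.001, 0.0]] [-0.3 -0.9 -2. ] [-0.03  0.05  0.  ] 0.135 [-0.02  0.45  1.68 -0.    1.02  0.06]
tip-hole in X,Y,n mm [ 0.1 -1.1 13.4]
tip-hole in X,Y,n mm [ 0.1 -1.1 12.5]
origin 179 110 2.6 (390, 390, 3)
origin 246 152 4.333333333333333 (390, 390, 3)
```

View pics/c12.png

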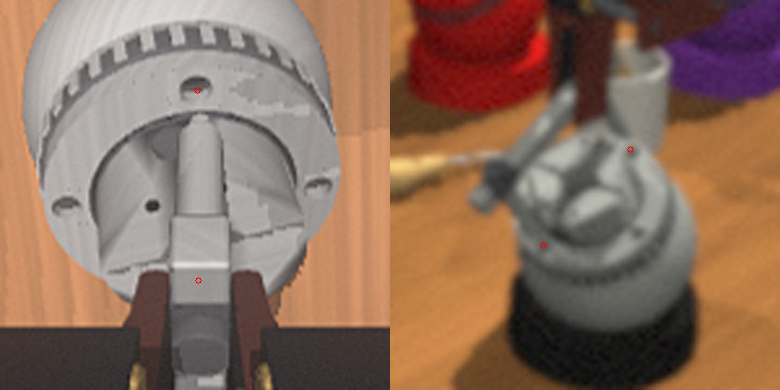

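The uphill pin points at the (196,88) hole in the left crop, with its tip at (202,118). In the scene crop the downhill leg is hard to make out, so I check it numerically.

```bash
python3 - <<'E'
from vise import *
w=load('w12');a=load('s12');from rig import readout
s=readout.get_obs()
R=np.array(s['tool_rot']);g=s['tcp_pos']+R[:,0]*.0613
T=lambda z,u:g+R[:,2]*z-R[:,0]*u
M=T(-.0082,-.0754); e=T(.866,-.5)-g; l=T(-.5,-.866)-g
A=M-.043*e;B=M+.043*e
print('uphill tip predicted in crop',(proj(w,A)-[179,110]+.5)*2.6,' seen 202,118')
C,n,X,Y,_,_=frame(np.load('pics/v.npy'))
for k in(0,.01,.02,.03,.04,.05,.06,.07):
    P=B-l*k; u,v=proj(a,P); z=-(np.array(a['rotation']).T@(P-a['xyz']))[2]
    print(k,np.round([u,v],1),np.round((np.array([u,v])-[246,152])*4.333),'pred depth',round(z,4),'seen',np.round(a['z_map'][int(v),int(u)-1:int(u)+3],3))
for v in range(150,180,2): print(v,[np.round(pt(w,u,v)[2],3) for u in range(246,268,2)])
E
```

```text
uphill tip predicted in crop [205.20329146 121.0225541 ]  seen 202,118
0 [279.5 206.1] [145. 235.] pred depth 0.9527 seen [0.942 0.942 0.941 0.947]
0.01 [278.2 204.1] [140. 226.] pred depth 0.9456 seen [0.932 0.935 0.94  0.937]
0.02 [276.9 202. ] [134. 217.] pred depth 0.9385 seen [0.93  0.927 0.928 0.93 ]
0.03 [275.6 199.9] [128. 208.] pred depth 0.9314 seen [0.917 0.917 0.92  0.922]
0.04 [274.2 197.8] [122. 198.] pred depth 0.9244 seen [0.913 0.911 0.912 0.915]
0.05 [272.8 195.6] [116. 189.] pred depth 0.9173 seen [0.901 0.901 0.906 0.904]
0.06 [271.4 193.4] [110. 179.] pred depth 0.9102 seen [0.894 0.895 0.9   0.905]
0.07 [270.  191.1] [104. 170.] pred depth 0.9032 seen [0.897 0.898 0.894 0.897]
150 [np.float64(0.14), np.float64(0.141), np.float64(0.14), np.float64(0.14), np.float64(0.138), np.float64(0.14), np.float64(0.139), np.float64(0.139), np.float64(0.139), np.float64(0.14), np.float64(0.139)]
152 [np.float64(0.139), np.float64(0.14), np.float64(0.139), np.float64(0.135), np.float64(0.135), np.float64(0.134), np.float64(0.135), np.float64(0.134), np.float64(0.135), np.float
[... 2098 characters left out ...]
9), np.float64(0.178), np.float64(0.173), np.float64(0.156)]
174 [np.float64(0.158), np.float64(0.178), np.float64(0.181), np.float64(0.182), np.float64(0.181), np.float64(0.182), np.float64(0.182), np.float64(0.181), np.float64(0.179), np.float64(0.173), np.float64(0.157)]
176 [np.float64(0.16), np.float64(0.18), np.float64(0.182), np.float64(0.183), np.float64(0.184), np.float64(0.184), np.float64(0.184), np.float64(0.183), np.float64(0.181), np.float64(0.177), np.float64(0.159)]
178 [np.float64(0.161), np.float64(0.183), np.float64(0.184), np.float64(0.184), np.float64(0.185), np.float64(0.186), np.float64(0.186), np.float64(0.184), np.float64(0.182), np.float64(0.178), np.float64(0.159)]
```

Predicted and seen pin tips agree to about 1 mm, so I insert along the axis.

Emit:
play_rows([
  [0.004,-0.0005,-0.0023],
  [0.008,-0.001,-0.0046],
  [0.012,-0.0015,-0.007],
  [0.015,-0.002,-0.0087],
  [0.018,-0.0023,-0.0103],
], spin=[0,0,0,0,0], fingers=[-1,-1,-1,-1,-1])

```text
time_s: 16.0
tcp_pos: [0.6141, 0.012, 0.2516]
tool_rot: [[0.0, 0.997, -0.076], [-0.0, -0.076, -0.997], [-1.0, 0.001, 0.0]]
force: [-3.2, -0.2, 8.6]
gripper_width: 0.132
```

```bash
cat > chk.py <<'E'
from vise import *
import sys
def chk(tag,show=None):
    s=st();w=snap('wrist',tag)
    C,n,X,Y,_,_=frame(np.load('pics/v.npy'))
    R=np.array(s['tool_rot']);g=s['tcp_pos']+R[:,0]*.0613
    M=g-R[:,2]*.0082-(-R[:,0])*.0754
    print('mid-tips if grip unslipped: X,Y,n mm',np.round(1e3*np.array([(M-C)@X,(M-C)@Y,(M-C)@n]),1))
    # profile of tool centre column: points in vise frame
    for v in range(130,260,6):
        P=pt(w,256,v); print(v,'X,Y,n',np.round(1e3*np.array([(P-C)@X,(P-C)@Y,(P-C)@n]),1),w['pixels'][v,256])
if __name__=='__main__': chk(sys.argv[1])
E
python3 chk.py w13
```

```text
16.0 [0.6141 0.012  0.2516] [[0.0, 0.997, -0.076], [-0.0, -0.076, -0.997], [-1.0, 0.001, 0.0]] [-3.2 -0.2  8.6] [-0.64  0.39 -0.01] 0.132 [ 0.    0.47  1.69 -0.    0.98  0.08]
mid-tips if grip unslipped: X,Y,n mm [ 0.5 -0.9 -7.2]
130 X,Y,n [  2.1  52.1 -25.8] [180 177 176]
136 X,Y,n [  1.4  51.1 -19. ] [99 97 98]
142 X,Y,n [  0.4  51.2 -10.8] [110 106 110]
148 X,Y,n [-0.4 50.8 -3.7] [159 155 153]
154 X,Y,n [-0.3 45.1 -4.4] [147 147 142]
160 X,Y,n [-1.5 48.   6.6] [167 163 162]
166 X,Y,n [-2.3 48.  13.2] [165 161 160]
172 X,Y,n [-3.  48.1 19.6] [165 161 160]
178 X,Y,n [-3.6 47.8 25.2] [165 162 161]
184 X,Y,n [-4.3 48.1 31.2] [166 162 160]
190 X,Y,n [-4.8 47.  35.4] [167 164 163]
196 X,Y,n [-7.1 62.6 56.5] [162 158 159]
202 X,Y,n [-7.6 62.3 60.4] [163 159 158]
208 X,Y,n [-8.  62.3 64.5] [166 165 163]
214 X,Y,n [-8.3 60.5 66.8] [141 139 137]
220 X,Y,n [-8.3 56.  66.9] [144 142 139]
226 X,Y,n [-8.2 50.6 66.3] [108 105 108]
232 X,Y,n [-8.5 48.  68.2] [95 93 94]
238 X,Y,n [-8.8 47.5 71.6] [103 100 103]
244 X,Y,n [-8.8 42.3 71.6] [82 80 82]
250 X,Y,n [-8.8 36.7 71.5] [81 78 80]
256 X,Y,n [-8.2 21.6 65.5] [162 158 157]
```

Emit:
play_rows([
  [0,0,0],
  [0,0,0],
  [0,0,0],
  [0,0.003,0],
  [0,0.006,0],
], spin=[0,0,0,0,0], fingers=[-0.6,-0.5,-0.5,-0.5,-0.5], grip_force=10)

```text
time_s: 16.55
tcp_pos: [0.6202, 0.0114, 0.2515]
tool_rot: [[0.0, 0.997, -0.076], [0.0, -0.076, -0.997], [-1.0, 0.0, -0.0]]
force: [-0.1, -0.1, -0.7]
gripper_width: 0.251
```

```bash
python3 chk.py w14
```

```text
16.55 [0.6202 0.0114 0.2515] [[0.0, 0.997, -0.076], [0.0, -0.076, -0.997], [-1.0, 0.0, -0.0]] [-0.1 -0.1 -0.7] [-0.04  0.04 -0.01] 0.251 [-0.    0.48  1.68  0.    0.99  0.08]
mid-tips if grip unslipped: X,Y,n mm [ 6.5 -1.1 -6.5]
130 X,Y,n [  8.3  51.6 -25.8] [181 176 175]
136 X,Y,n [  7.3  51.4 -17.6] [100  95  97]
142 X,Y,n [  6.6  50.5 -10.9] [107 103 107]
148 X,Y,n [ 5.8 50.2 -3.7] [156 153 152]
154 X,Y,n [ 5.4 47.4 -0.4] [164 161 160]
160 X,Y,n [ 5.4 42.1 -0.4] [142 139 138]
166 X,Y,n [ 4.3 44.4  9.5] [125 123 120]
172 X,Y,n [ 3.3 46.6 18.6] [149 147 145]
178 X,Y,n [ 2.6 46.5 24.6] [152 150 148]
184 X,Y,n [ 1.8 47.7 31.6] [159 155 155]
190 X,Y,n [-0.6 62.8 53.1] [158 155 154]
196 X,Y,n [-1.2 64.  58.7] [157 155 153]
202 X,Y,n [-1.6 63.  62. ] [163 160 158]
208 X,Y,n [-1.8 60.3 63.5] [137 136 133]
214 X,Y,n [-1.8 56.  63.7] [139 135 133]
220 X,Y,n [-1.8 51.7 64.1] [122 119 121]
226 X,Y,n [-1.8 46.6 63.9] [84 81 84]
232 X,Y,n [-2.2 45.8 67.3] [80 78 79]
238 X,Y,n [-2.5 44.2 70. ] [85 83 85]
244 X,Y,n [-2.5 38.7 69.8] [81 79 81]
250 X,Y,n [-1.9 24.4 64. ] [157 152 152]
256 X,Y,n [-1.9 18.4 64.2] [157 155 154]
```

The bar top is at n = 64 mm, so the spanner is fully seated. I slide the loose grip to the bar's middle and use the fingers as a fork to turn.

Emit:
play_rows([
  [0.006,0,0.007],
  [0.012,0,0.014],
  [0.019,0.0005,0.022],
  [0.019,0.0005,0.022],
  [0.019,0.0005,0.022],
], spin=[0,0,0,0,0], fingers=[-0.5,-0.5,-0.5,-0.59,-0.59])

```text
time_s: 17.1
tcp_pos: [0.6185, -0.011, 0.232]
tool_rot: [[-0.001, 0.997, -0.077], [0.0, -0.077, -0.997], [-1.0, -0.001, -0.0]]
force: [0.4, 0.0, -0.0]
gripper_width: 0.208
```

Emit:
play_rows([
  [0,0,0],
  [0,0,0],
  [0,0,0],
  [0,0,0],
  [0,0,0],
], spin=[0.08,0.16,0.24,0.32,0.4], fingers=[-0.59,-0.59,-0.59,-0.59,-0.59])

```text
time_s: 17.6
tcp_pos: [0.6188, -0.0103, 0.2329]
tool_rot: [[0.0, 0.888, -0.461], [-0.0, -0.461, -0.888], [-1.0, 0.0, -0.0]]
force: [-0.4, -0.5, 0.5]
gripper_width: 0.209
```

Emit:
play_rows([
  [0,0,0],
  [0,0,0],
  [0,0,0],
  [0,0,0],
  [0,0,0],
], spin=[0.08,0.16,0.24,0.32,0.4], fingers=[-0.59,-0.59,-0.59,-0.59,-0.59])

```text
time_s: 18.1
tcp_pos: [0.6191, -0.0101, 0.233]
tool_rot: [[0.001, 0.638, -0.77], [0.0, -0.77, -0.638], [-1.0, 0.0, -0.001]]
force: [0.4, 1.0, 2.1]
gripper_width: 0.207
```

```bash
python3 - <<'E'
from vise import *
s=st();w=snap('wrist','w15');t=snap('top','t15')
C,n,X,Y,yy,x=frame(np.load('pics/v.npy'))
H,W=w['z_map'].shape
Q=np.array([pt(w,u,v) for v in range(100,260) for u in range(150,370) if w['z_map'][v,u]>.05])-C
L=np.stack([Q@x,Q@yy,Q@n],1)
m=(L[:,2]>58)&(L[:,2]<70) if 0 else (L[:,2]>.052)&(L[:,2]<.067)&(np.hypot(L[:,0],L[:,1])<.07)
print(m.sum()); r=cv2.fitLine(L[m][:,:2].astype(np.float32),cv2.DIST_HUBER,0,.01,.01).ravel(); print('bar dir',r,'q est',np.arctan2(r[0],r[1]), np.median(L[m][:,2]),L[m].min(0),L[m].max(0))
E
```

```text
18.1 [ 0.6191 -0.0101  0.233 ] [[0.001, 0.638, -0.77], [0.0, -0.77, -0.638], [-1.0, 0.0, -0.001]] [0.4 1.  2.1] [0.1  0.07 0.23] 0.207 [-0.04  0.5   1.69  0.    0.95  0.84]
3095
bar dir [0.6624354  0.74911904 0.02958494 0.03752244] q est 0.7240651 0.0632289509023565 [-0.01532596 -0.0135554   0.05203269] [0.0451292  0.05180935 0.06699459]
```

View pics/w15.png

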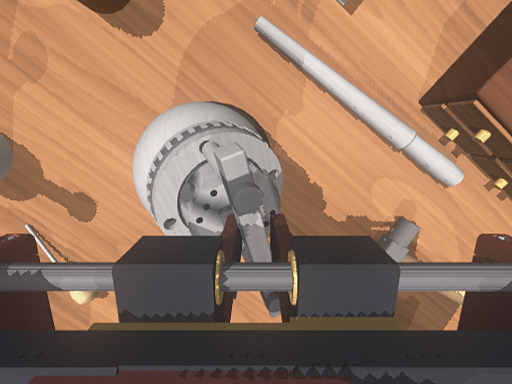

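The spanner is turning the ring: the bar is at q ≈ 0.72, with its pins still in.

Emit:
play_rows([
  [0,0,0],
  [0,0,0],
  [0,0,0],
  [0,0,0],
  [0,0,0],
], spin=[0.06,0.12,0.18,0.24,0.3], fingers=[-0.59,-0.59,-0.59,-0.59,-0.59])

```text
time_s: 18.7
tcp_pos: [0.6193, -0.0105, 0.2331]
tool_rot: [[0.001, 0.385, -0.923], [-0.0, -0.923, -0.385], [-1.0, 0.001, -0.001]]
force: [-0.2, -0.6, 1.9]
gripper_width: 0.219
```

```bash
cat > q.py <<'E'
from vise import *
import sys
s=st();w=snap('wrist',sys.argv[1])
C,n,X,Y,yy,x=frame(np.load('pics/v.npy'))
Q=np.array([pt(w,u,v) for v in range(100,260) for u in range(150,370) if w['z_map'][v,u]>.05])-C
L=np.stack([Q@x,Q@yy,Q@n],1)
m=(L[:,2]>.052)&(L[:,2]<.067)&(np.hypot(L[:,0],L[:,1])<.07)
r=cv2.fitLine(L[m][:,:2].astype(np.float32),cv2.DIST_HUBER,0,.01,.01).ravel(); print(m.sum(),'bar dir',r,'q est',np.arctan2(r[0],r[1]), np.percentile(L[m][:,2],[10,50,90]))
E
python3 q.py w16
```

```text
18.7 [ 0.6193 -0.0105  0.2331] [[0.001, 0.385, -0.923], [-0.0, -0.923, -0.385], [-1.0, 0.001, -0.001]] [-0.2 -0.6  1.9] [-0.19  0.12  0.39] 0.219 [-0.04  0.5   1.69 -0.    0.95  1.14]
3264 bar dir [0.8275057  0.5614573  0.01998582 0.01784806] q est 0.9746505 [0.05563034 0.06365111 0.06472571]
```

Emit:
play_rows([
  [0,0,0],
  [0,0,0],
  [0,0,0],
  [0,0,0],
  [0,0,0],
], spin=[0.04,0.08,0.12,0.14,0.14], fingers=[-0.59,-0.59,-0.59,-0.59,-0.59], grip_force=30)

```text
time_s: 19.25
tcp_pos: [0.6189, -0.0106, 0.2333]
tool_rot: [[0.001, 0.258, -0.966], [-0.001, -0.966, -0.258], [-1.0, 0.001, -0.0]]
force: [-1.7, -1.0, 5.6]
gripper_width: 0.226
```

```bash
python3 q.py w17
```

```text
19.25 [ 0.6189 -0.0106  0.2333] [[0.001, 0.258, -0.966], [-0.001, -0.966, -0.258], [-1.0, 0.001, -0.0]] [-1.7 -1.   5.6] [-0.29  0.41  1.19] 0.226 [-0.04  0.5   1.69 -0.    0.95  1.28]
3287 bar dir [0.82798517 0.56075    0.02285676 0.01739322] q est 0.975505 [0.05582763 0.06380133 0.0648349 ]
```

Torque rose to 1.2 N m with no further motion, which looks like the stop. I check it from the holes themselves, sampling the image around the 43 mm circle.

```bash
cat > holes.py <<'E'
from vise import *
import sys
C,n,X,Y,yy,x=frame(np.load('pics/v.npy'))
for tag,sgn in [(t,0) for t in sys.argv[1:]]:
    w=load(tag); g=cv2.cvtColor(w['pixels'],cv2.COLOR_RGB2GRAY).astype(np.float32); out=[]
    for th in np.arange(-3.14,3.14,.04):
        P=C+.043*(np.cos(th)*x+np.sin(th)*yy); u,v=proj(w,P)
        if not(0<=u<511 and 0<=v<383): continue
        h=(pt(w,u,v)-C)@n
        br=np.mean([g[int(round(b)),int(round(a))] for a,b in [proj(w,C+r*(np.cos(th)*x+np.sin(th)*yy)) for r in(.041,.043,.045)] if 0<=a<511 and 0<=b<383])
        out.append((round(th,2),int(br),round(h*1e3)))
    print(tag,[o for o in out if abs(o[2])<14])
E
python3 holes.py w6 w17
```

```text
w6 [(np.float64(-3.14), 161, 1), (np.float64(-3.1), 159, 1), (np.float64(-3.06), 159, 1), (np.float64(-3.02), 161, 1), (np.float64(-2.98), 160, 0), (np.float64(-2.94), 158, 1), (np.float64(-2.9), 160, 0), (np.float64(-2.86), 160, 0), (np.float64(-2.82), 158, 1), (np.float64(-2.78), 158, 1), (np.float64(-2.74), 168, 0), (np.float64(-2.7), 164, 1), (np.float64(-2.66), 143, 1), (np.float64(-0.54), 127, -1), (np.float64(-0.5), 134, -1), (np.float64(-0.46), 133, -1), (np.float64(-0.42), 105, -1), (np.float64(-0.38), 95, -1), (np.float64(-0.34), 101, 0), (np.float64(-0.3), 94, -1), (np.float64(-0.26), 85, -1), (np.float64(-0.22), 82, -2), (np.float64(-0.18), 81, -4), (np.float64(-0.14), 77, -5), (np.float64(-0.1), 82, -6), (np.float64(-0.06), 103, -2), (np.float64(-0.02), 114, -1), (np.float64(0.02), 135, -1), (np.float64(0.06), 142, -1), (np.float64(0.1), 139, -1), (np.float64(0.14), 139, -1), (np.float64(0.18), 137, -1), (np.float64(0.22), 138, -1), (np.float64(0.26), 138, -1), (np.float64(0.3), 138, -1), (np.float64(0.34), 138, -1), (np.float64(0.38), 138, -1), (np.float64(0.42), 139, -
[... 3008 characters left out ...]
(np.float64(0.98), 213, -1), (np.float64(1.02), 215, 0), (np.float64(1.06), 213, 1), (np.float64(1.1), 212, 0), (np.float64(1.14), 213, 0), (np.float64(1.18), 213, 0), (np.float64(1.22), 213, 0), (np.float64(1.26), 212, -1), (np.float64(1.3), 210, -1), (np.float64(1.34), 211, -1), (np.float64(1.38), 212, 0), (np.float64(1.42), 215, 0), (np.float64(1.46), 215, 0), (np.float64(1.5), 215, 0), (np.float64(1.54), 214, 0), (np.float64(1.58), 214, -1), (np.float64(1.62), 213, 0), (np.float64(1.66), 213, 0), (np.float64(1.7), 213, 0), (np.float64(1.74), 211, 0), (np.float64(1.78), 213, -1), (np.float64(1.82), 213, 0), (np.float64(1.86), 213, 0), (np.float64(1.9), 214, 0), (np.float64(1.94), 205, 1)]
```

The holes put the ring at about 0.96–1.0, and the torque confirms the stop. I spin back to line up with the bar, then grip and draw out along the ring axis.

Emit:
play_rows([
  [0,0,0],
  [0,0,0],
  [0,0,0],
  [0,0,0],
  [0,0,0],
], spin=[-0.1,-0.2,-0.3,-0.395,-0.395], fingers=[-0.55,-0.55,-0.55,-0.55,-0.55], grip_force=12)

```text
time_s: 19.8
tcp_pos: [0.6187, -0.0106, 0.2324]
tool_rot: [[-0.0, 0.608, -0.794], [-0.0, -0.794, -0.608], [-1.0, -0.0, 0.0]]
force: [1.0, -0.9, -0.2]
gripper_width: 0.223
```

Emit:
play_rows([
  [0,0,0],
  [0,0,0],
  [0,0,0],
  [0,0,0],
  [0,0,0],
], spin=[0,0,0,0,0], fingers=[-1,-1,-1,-1,-1])

```text
time_s: 20.3
tcp_pos: [0.6188, -0.0105, 0.2326]
tool_rot: [[0.0, 0.605, -0.796], [-0.0, -0.796, -0.605], [-1.0, 0.0, -0.0]]
force: [-0.0, -1.1, 1.8]
gripper_width: 0.181
```

```bash
python3 q.py w18
```

```text
20.3 [ 0.6188 -0.0105  0.2326] [[0.0, 0.605, -0.796], [-0.0, -0.796, -0.605], [-1.0, 0.0, -0.0]] [-0.  -1.1  1.8] [-0.21  0.18  0.03] 0.181 [-0.04  0.5   1.69 -0.    0.95  0.88]
3549 bar dir [0.866724   0.49878803 0.0191951  0.01832321] q est 1.0485965 [0.054736   0.06268469 0.0641056 ]
```

Emit:
play_rows([
  [-0.005,0.0026,0.0014],
  [-0.01,0.005,0.0028],
  [-0.016,0.008,0.0044],
  [-0.022,0.011,0.006],
  [-0.028,0.014,0.008],
], spin=[0,0,0,0,0], fingers=[-1,-1,-1,-1,-1])

```text
time_s: 20.85
tcp_pos: [0.6209, -0.0269, 0.2611]
tool_rot: [[0.0, 0.605, -0.796], [-0.0, -0.796, -0.605], [-1.0, 0.0, -0.0]]
force: [-1.3, -0.8, -1.6]
gripper_width: 0.176
```

```bash
python3 - <<'E'
from vise import *
s=st();w=snap('wrist','w19')
R=np.array(s['tool_rot']);g=s['tcp_pos']+R[:,0]*.0613
for u in(246,256,266):
  for v in range(110,262,8):
    q=R.T@(pt(w,u,v)-g); 
    print(u,v,'z,up,y',np.round([q[2],-q[0],q[1]],4),w['pixels'][v,u])
E
python3 holes.py w19 | tr '(' '\n' | grep -E "\) *,|, -[2-9]|, -1[0-9]" | head -0; python3 - <<'E'
E
```

```text
20.85 [ 0.6209 -0.0269  0.2611] [[0.0, 0.605, -0.796], [-0.0, -0.796, -0.605], [-1.0, 0.0, -0.0]] [-1.3 -0.8 -1.6] [0.02 0.13 0.07] 0.176 [-0.06  0.47  1.67 -0.    1.01  0.86]
246 110 z,up,y [-0.0842 -0.1987 -0.0131] [201 142 102]
246 118 z,up,y [-0.0747 -0.1948 -0.013 ] [147 104  77]
246 126 z,up,y [-0.0653 -0.1665 -0.0121] [73 61 55]
246 134 z,up,y [-0.0622  0.0111 -0.0059] [172 166 164]
246 142 z,up,y [-0.059   0.0206 -0.0056] [179 174 172]
246 150 z,up,y [-0.0553  0.0204 -0.0056] [161 156 154]
246 158 z,up,y [-0.0516  0.0198 -0.0057] [157 153 151]
246 166 z,up,y [-0.0477  0.0185 -0.0058] [100  94  95]
246 174 z,up,y [-0.0436  0.0173 -0.0058] [101  96  97]
246 182 z,up,y [-0.0394  0.0158 -0.0059] [96 92 95]
246 190 z,up,y [-0.0351  0.0148 -0.006 ] [97 91 94]
246 198 z,up,y [-0.0304  0.0127 -0.0061] [96 94 96]
246 206 z,up,y [-0.0256  0.0111 -0.0062] [152 149 148]
246 214 z,up,y [-0.0207  0.0095 -0.0063] [153 149 150]
246 222 z,up,y [-0.0154  0.0073 -0.0064] [156 152 152]
246 230 z,up,y [-0.0102  0.0062 -0.0065] [90 88 86]
246 238 z,up,y [-0.0042  0.0033 -0.0067] [95 92 91]
246 246
[... 1483 characters left out ...]
z,up,y [-0.0515  0.019   0.0036] [181 176 174]
266 166 z,up,y [-0.0475  0.0175  0.0037] [112 105 108]
266 174 z,up,y [-0.0447  0.0232  0.0036] [95 87 87]
266 182 z,up,y [-0.0409  0.023   0.0036] [120 118 120]
266 190 z,up,y [-0.0366  0.021   0.0037] [117 115 117]
266 198 z,up,y [-0.0327  0.0212  0.0037] [106 102 105]
266 206 z,up,y [-0.0258  0.0118  0.0042] [203 200 197]
266 214 z,up,y [-0.0214  0.0117  0.0042] [203 199 196]
266 222 z,up,y [-0.0167  0.011   0.0043] [135 133 130]
266 230 z,up,y [-0.0112  0.0085  0.0044] [144 141 139]
266 238 z,up,y [-0.0065  0.0085  0.0045] [146 141 139]
266 246 z,up,y [-0.0006  0.0061  0.0046] [144 142 140]
266 254 z,up,y [0.0053 0.0042 0.0048] [145 140 140]
```

The spanner is out, with the grip at its middle, a pitch of about 15°, and some roll. I tighten to square the roll. Then I level the pitch by pressing both pins onto a clear patch of bench near (0.52, −0.15), and after that hang it.

Emit:
play_rows([
  [-0.02,0,0],
  [-0.04,0,0],
  [-0.045,0.01,0.04],
  [-0.045,0.02,0.085],
  [-0.045,0.03,0.125],
], spin=[0,0,0.1,0.2,0.3], fingers=[-1,-1,-1,-1,-1], grip_force=45)

```text
time_s: 21.4
tcp_pos: [0.5383, -0.1269, 0.3059]
tool_rot: [[0.0, 0.34, -0.941], [-0.0, -0.941, -0.34], [-1.0, 0.0, -0.0]]
force: [-0.2, -0.3, -2.5]
gripper_width: 0.16
```

```bash
python3 - <<'E'
from vise import *
s=st();w=snap('wrist','w20');t=snap('top','t20')
R=np.array(s['tool_rot']);print('az',np.degrees(np.arctan2(R[1,1],R[0,1])),'to spot',np.round(R.T@(np.array([.52,-.15,.16])-s['tcp_pos']),4))
P=[]
for v in range(120,262,10):
    P.append([np.round(pt(w,u,v),3)[2] for u in(246,251,256,261,266)])
print(np.array(P))
b=pt(t,*proj(t,[.52,-.15,0]))
print('bench in top view, min/max z of patch',[np.round(pt(t,u,v)[2],3) for u,v in [proj(t,[.52+i*.03,-.15+j*.03,0]) for i in(-2,-1,0,1,2) for j in(-1,0,1)]])
E
python3 holes.py t20 | tr '(' '\n' | tr -d '\n' | head -c 3000
```

```text
21.4 [ 0.5383 -0.1269  0.3059] [[0.0, 0.34, -0.941], [-0.0, -0.941, -0.34], [-1.0, 0.0, -0.0]] [-0.2 -0.3 -2.5] [-0.07  0.13 -0.04] 0.16 [-0.25  0.31  1.79 -0.    1.04  0.97]
az -70.14209011417064 to spot [0.1459 0.0154 0.0251]
[[-0.     0.     0.001  0.    -0.   ]
 [ 0.     0.001  0.     0.     0.001]
 [ 0.265  0.266  0.266  0.267  0.265]
 [ 0.266  0.268  0.266  0.266  0.263]
 [ 0.264  0.267  0.265  0.263  0.264]
 [ 0.263  0.267  0.264  0.265  0.262]
 [ 0.262  0.266  0.269  0.27   0.268]
 [ 0.259  0.27   0.269  0.268  0.267]
 [ 0.258  0.262  0.269  0.267  0.265]
 [ 0.256  0.26   0.258  0.258  0.257]
 [ 0.252  0.258  0.257  0.256  0.255]
 [ 0.251  0.256  0.255  0.256  0.253]
 [ 0.249  0.254  0.254  0.254  0.252]
 [ 0.246  0.253  0.253  0.25   0.25 ]
 [ 0.244  0.251  0.251  0.249  0.247]]
bench in top view, min/max z of patch [np.float64(0.641), np.float64(0.641), np.float64(0.639), np.float64(0.232), np.float64(-0.004), np.float64(-0.001), np.float64(0.002), np.float64(0.396), np.float64(0.325), np.float64(0.557), np.float64(0.546), np.float64(0.617), np.float64(0.572), np.float64(0.
[... 2325 characters left out ...]
, 145, 0), np.float641.98), 145, 1), np.float642.02), 141, -3), np.float642.06), 132, -6), np.float642.1), 106, -6), np.float642.14), 92, -7), np.float642.18), 83, -12), np.float642.22), 90, -12), np.float642.26), 104, -1), np.float642.3), 127, 0), np.float642.34), 139, 5), np.float642.38), 145, 6), np.float642.42), 145, 3), np.float642.46), 145, -2), np.float642.5), 144, 2), np.float642.54), 144, 2), np.float642.58), 144, 1), np.float642.62), 144, 1), np.float642.66), 142, 0), np.float642.7), 142, 1), np.float642.74), 144, 1), np.float642.78), 144, 2), np.float642.82), 144, 2), np.float642.86), 144, 3), np.float642.9), 145, 0), np.float642.94), 145, 1), np.float642.98), 146, 1), np.float643
```

Emit:
play_rows([
  [0.03,0.008,0.012],
  [0.07,0.0154,0.025],
  [0.11,0.0154,0.025],
  [0.135,0.0154,0.025],
  [0.146,0.0154,0.025],
], spin=[0.1,0.2,0.242,0.242,0.242], fingers=[-1,-1,-1,-1,-1])

```text
time_s: 22.0
tcp_pos: [0.5205, -0.1486, 0.1572]
tool_rot: [[-0.003, 0.108, -0.994], [0.001, -0.994, -0.108], [-1.0, -0.002, 0.003]]
force: [0.3, 0.1, -1.1]
gripper_width: 0.163
```

Emit:
play_rows([
  [0.008,0,0],
  [0.016,0,0],
  [0.023,0,0],
  [0.029,0,0],
  [0.033,0,0],
], spin=[0,0,0,0,0], fingers=[-1,-1,-1,-1,-1], grip_force=6)

```text
time_s: 22.5
tcp_pos: [0.5236, -0.1498, 0.1277]
tool_rot: [[0.006, 0.108, -0.994], [-0.002, -0.994, -0.108], [-1.0, 0.002, -0.006]]
force: [3.5, -2.9, 7.1]
gripper_width: 0.177
```

```bash
cat > sl.py <<'E'
from h import *
import sys
s=st();w=snap('wrist',sys.argv[1]); R=np.array(s['tool_rot']);g=s['tcp_pos']+R[:,0]*.0613; print('az',np.degrees(np.arctan2(R[1,1],R[0,1])))
for v in range(120,262,8):
    q=[R.T@(pt(w,u,v)-g) for u in(249,256,263)]; print(v,np.round(q[1][2],4),np.round([-k[0] for k in q],4),w['pixels'][v,256])
E
python3 sl.py w21
```

```text
22.5 [ 0.5236 -0.1498  0.1277] [[0.006, 0.108, -0.994], [-0.002, -0.994, -0.108], [-1.0, 0.002, -0.006]] [ 3.5 -2.9  7.1] [-0.28 -0.54  0.03] 0.177 [-0.3   0.57  1.9  -0.    0.66  1.16]
az -83.81849746417967
120 -0.0695 [-0.0663 -0.0674 -0.0665] [232 171 121]
128 -0.0636 [-0.0662 -0.0674 -0.0677] [239 176 121]
136 -0.061 [0.0189 0.019  0.0186] [221 217 212]
144 -0.0574 [0.0176 0.0203 0.0177] [217 214 210]
152 -0.0537 [0.017  0.019  0.0179] [217 210 209]
160 -0.0499 [0.0172 0.0184 0.0172] [128 117 118]
168 -0.0462 [0.0166 0.0189 0.0213] [130 122 123]
176 -0.043 [0.0151 0.0222 0.0219] [130 121 122]
184 -0.0395 [0.0161 0.0236 0.0214] [129 122 123]
192 -0.0352 [0.0151 0.0219 0.0209] [132 123 124]
200 -0.0295 [0.0123 0.0154 0.0121] [125 117 114]
208 -0.0247 [0.0126 0.0135 0.0109] [141 133 130]
216 -0.0201 [0.0117 0.0126 0.0106] [142 134 133]
224 -0.0152 [0.0101 0.0114 0.0113] [140 133 132]
232 -0.0104 [0.0095 0.0108 0.0094] [137 131 129]
240 -0.005 [0.0092 0.0092 0.0084] [171 166 164]
248 -0.0004 [0.0082 0.0093 0.0071] [167 161 161]
256 0.0051 [0.0069 0.0082 0.0046] [166 162 160]
```

Emit:
play_rows([
  [0,0,-0.003],
  [0,0,-0.006],
  [0,0,-0.009],
  [0,0,-0.012],
  [0,0,-0.015],
], spin=[0,0,0,0,0], fingers=[-1,-1,-1,-1,-1], grip_force=5)

```text
time_s: 23.05
tcp_pos: [0.5361, -0.1473, 0.1262]
tool_rot: [[-0.001, 0.108, -0.994], [0.0, -0.994, -0.108], [-1.0, -0.0, 0.001]]
force: [0.2, -0.9, -1.2]
gripper_width: 0.169
```

```bash
python3 sl.py w22
```

```text
23.05 [ 0.5361 -0.1473  0.1262] [[-0.001, 0.108, -0.994], [0.0, -0.994, -0.108], [-1.0, -0.0, 0.001]] [ 0.2 -0.9 -1.2] [-0.03  0.24  0.09] 0.169 [-0.29  0.59  1.88 -0.    0.68  1.17]
az -83.81822843415208
120 -0.0695 [-0.0653 -0.0662 -0.0656] [209 148 106]
128 -0.0643 [ 0.0011  0.0016 -0.0646] [198 144 112]
136 -0.0607 [0.0139 0.0127 0.0114] [222 218 216]
144 -0.0569 [0.0135 0.0125 0.0104] [223 219 217]
152 -0.0529 [0.0118 0.0118 0.0104] [223 219 216]
160 -0.0491 [0.0133 0.0127 0.0111] [136 127 128]
168 -0.0459 [0.0136 0.0175 0.017 ] [144 135 136]
176 -0.042 [0.0183 0.0175 0.0159] [135 127 128]
184 -0.0379 [0.0124 0.0164 0.0148] [133 124 125]
192 -0.0325 [0.0119 0.0112 0.0104] [132 125 125]
200 -0.028 [0.0105 0.0102 0.0104] [144 136 133]
208 -0.0235 [0.0109 0.01   0.0094] [139 133 132]
216 -0.0191 [0.011  0.0099 0.008 ] [142 135 134]
224 -0.0143 [0.0104 0.0091 0.0075] [141 136 133]
232 -0.0096 [0.0088 0.0089 0.0078] [138 130 129]
240 -0.0049 [0.0096 0.0089 0.0079] [167 162 159]
248 0.0008 [0.0084 0.007  0.0064] [162 161 159]
256 0.0049 [0.0094 0.0086 0.0056] [164 161 159]
```

The bar is level to within 5° now. I grip, lift, and carry it over the rest.

Emit:
play_rows([
  [0,0,0],
  [-0.02,0,0],
  [-0.06,0,0],
  [-0.1,0,0],
  [-0.125,0.03,0.01],
], spin=[0,0,0,0,0], fingers=[-1,-1,-1,-1,-1], grip_force=25)

```text
time_s: 23.6
tcp_pos: [0.5304, -0.1768, 0.254]
tool_rot: [[0.002, 0.111, -0.994], [-0.0, -0.994, -0.111], [-1.0, 0.0, -0.002]]
force: [1.3, -0.7, -1.8]
gripper_width: 0.156
```

Emit:
play_rows([
  [0,0.04,0.015],
  [0,0.08,0.03],
  [0,0.12,0.046],
  [0,0.12,0.046],
  [0,0.12,0.046],
], spin=[0,0,0,0,0], fingers=[-1,-1,-1,-1,-1])

```text
time_s: 24.1
tcp_pos: [0.4959, -0.3032, 0.2511]
tool_rot: [[-0.001, 0.105, -0.994], [0.001, -0.994, -0.105], [-1.0, -0.001, 0.001]]
force: [-0.0, 0.6, -1.6]
gripper_width: 0.131
```

```bash
python3 sl.py w23; python3 -c "
from h import *
from rig import readout
s=readout.get_obs();R=np.array(s['tool_rot']);print('to go',np.round(R.T@(np.array([.4963,-.3026,.15])-s['tcp_pos']),4))"
```

```text
24.1 [ 0.4959 -0.3032  0.2511] [[-0.001, 0.105, -0.994], [0.001, -0.994, -0.105], [-1.0, -0.001, 0.001]] [-0.   0.6 -1.6] [0.03 0.12 0.04] 0.131 [-0.57  0.42  1.77  0.    0.95  0.9 ]
az -83.96345636654632
120 -0.0716 [-0.189  -0.1885 -0.1902] [204 144 103]
128 -0.0643 [0.0021 0.0027 0.0032] [129 108  98]
136 -0.0607 [0.0107 0.0116 0.0106] [226 222 220]
144 -0.0569 [0.0116 0.0124 0.0111] [227 223 221]
152 -0.0529 [0.0101 0.0111 0.0111] [229 225 223]
160 -0.0489 [0.011  0.0109 0.0102] [139 130 131]
168 -0.0456 [0.0164 0.0152 0.0165] [143 136 137]
176 -0.0416 [0.0169 0.0151 0.0158] [138 131 135]
184 -0.0377 [0.015  0.0157 0.0158] [136 130 132]
192 -0.0318 [0.0094 0.0082 0.008 ] [135 128 128]
200 -0.0276 [0.0076 0.0089 0.0083] [136 130 127]
208 -0.0229 [0.0076 0.0079 0.0082] [138 132 130]
216 -0.0185 [0.0078 0.0083 0.0074] [134 128 126]
224 -0.0137 [0.0057 0.0077 0.0075] [133 128 127]
232 -0.0087 [0.007  0.0068 0.006 ] [132 129 126]
240 -0.0033 [0.0064 0.0055 0.0065] [161 155 153]
248 0.0019 [0.0046 0.0048 0.0052] [154 150 151]
256 0.007 [0.0054 0.0046 0.0062] [153 150 147]
to go [ 1.011e-01  4.000e-04 -1.000e-04]
```

Now squared up (11.5 mm wide, 6° pitch) and exactly over the rest. I lower it.

Emit:
play_rows([
  [0.03,0,0],
  [0.055,0,0],
  [0.075,0,0],
  [0.09,0,0],
  [0.1,0,0],
], spin=[0,0,0,0,0], fingers=[-1,-1,-1,-1,-1])

```text
time_s: 24.65
tcp_pos: [0.498, -0.3009, 0.1517]
tool_rot: [[0.002, 0.108, -0.994], [0.001, -0.994, -0.108], [-1.0, -0.0, -0.002]]
force: [8.2, 5.8, 6.1]
gripper_width: 0.133
```

Emit:
play_rows([
  [0,0,0],
  [0.002,0,0],
  [0.004,0,0],
  [0.006,0,0],
  [0.007,0,0],
], spin=[0,0,0,0,0], fingers=[-1,-1,-1,-1,-1], grip_force=4)

```text
time_s: 25.15
tcp_pos: [0.498, -0.302, 0.1451]
tool_rot: [[0.002, 0.108, -0.994], [-0.001, -0.994, -0.108], [-1.0, 0.001, -0.002]]
force: [4.9, 2.2, 1.4]
gripper_width: 0.14
```

```bash
python3 sl.py w24
```

```text
25.15 [ 0.498  -0.302   0.1451] [[0.002, 0.108, -0.994], [-0.001, -0.994, -0.108], [-1.0, 0.001, -0.002]] [4.9 2.2 1.4] [ 0.28 -0.5  -0.09] 0.14 [-0.57  0.58  1.81  0.    0.74  0.9 ]
az -83.77604065728868
120 -0.0698 [-0.0845 -0.0842 -0.0846] [214 151 106]
128 -0.0634 [-0.0769 -0.0767 -0.0764] [128  84  64]
136 -0.0596 [-0.0124 -0.0138 -0.0126] [84 64 51]
144 -0.0552 [-0.0112 -0.0124 -0.0115] [144  97  75]
152 -0.0534 [0.0172 0.0163 0.016 ] [134 128 126]
160 -0.0508 [0.0258 0.0254 0.0256] [231 228 226]
168 -0.0472 [0.0238 0.0254 0.025 ] [230 227 224]
176 -0.0432 [0.0248 0.0235 0.0257] [229 226 224]
184 -0.0394 [0.0239 0.0232 0.0232] [135 127 133]
192 -0.0369 [0.0249 0.0284 0.0262] [92 84 84]
200 -0.0334 [0.0274 0.0291 0.0295] [136 133 137]
208 -0.0291 [0.0285 0.0276 0.0266] [90 85 85]
216 -0.0253 [0.0272 0.0276 0.1433] [89 81 83]
224 -0.018 [0.0183 0.0187 0.0203] [137 134 131]
232 -0.0137 [0.019  0.0187 0.0185] [133 130 128]
240 -0.0089 [0.0181 0.0178 0.0185] [130 127 126]
248 -0.0038 [0.0163 0.0165 0.0171] [125 121 120]
256 0.0013 [0.0165 0.0154 0.016 ] [160 157 156]
```

The spanner has caught: pitched 10° and shifted about 9 mm to −x. I move towards +x so that the +x board levels the legs.

Emit:
play_rows([
  [-0.002,0,-0.002],
  [-0.002,0,-0.005],
  [-0.002,0,-0.008],
  [-0.002,0,-0.011],
  [-0.002,0,-0.013],
], spin=[0,0,0,0,0], fingers=[-1,-1,-1,-1,-1], grip_force=5)

```text
time_s: 25.7
tcp_pos: [0.5096, -0.3011, 0.1463]
tool_rot: [[-0.001, 0.108, -0.994], [0.0, -0.994, -0.108], [-1.0, -0.0, 0.001]]
force: [-1.3, -0.5, 0.1]
gripper_width: 0.136
```

```bash
python3 sl.py w25
```

```text
25.7 [ 0.5096 -0.3011  0.1463] [[-0.001, 0.108, -0.994], [0.0, -0.994, -0.108], [-1.0, -0.0, 0.001]] [-1.3 -0.5  0.1] [-0.02  0.45 -0.01] 0.136 [-0.55  0.59  1.79 -0.    0.76  0.91]
az -83.8184423830608
120 -0.0698 [-0.0847 -0.0845 -0.0852] [210 148 105]
128 -0.0633 [-0.0861 -0.0855 -0.085 ] [217 154 110]
136 -0.0568 [-0.0842 -0.0851 -0.0855] [214 153 110]
144 -0.0507 [-0.0765 -0.0767 -0.0775] [150 102  80]
152 -0.0528 [0.0109 0.0106 0.0097] [119 112 109]
160 -0.0496 [0.0173 0.0163 0.0163] [233 230 228]
168 -0.0458 [0.0176 0.0165 0.0159] [232 230 228]
176 -0.0418 [0.0163 0.0162 0.0174] [235 233 230]
184 -0.0381 [0.0179 0.0175 0.0172] [144 138 141]
192 -0.0355 [0.0222 0.023  0.0233] [147 142 146]
200 -0.0315 [0.022  0.0224 0.0222] [89 84 84]
208 -0.0275 [0.0221 0.0224 0.0217] [94 87 88]
216 -0.0236 [0.017  0.0228 0.0156] [90 84 85]
224 -0.0165 [0.016  0.0149 0.0163] [141 137 136]
232 -0.0125 [0.0164 0.0159 0.0153] [140 136 135]
240 -0.0079 [0.0157 0.0156 0.0147] [139 136 134]
248 -0.0034 [0.0152 0.0156 0.0153] [170 168 164]
256 0.0013 [0.0154 0.0154 0.0156] [163 159 157]
```

Level to 1.5° and centred. I lower it home and open.

Emit:
play_rows([
  [0.003,0,0.001],
  [0.006,0,0.001],
  [0.009,0,0.001],
  [0.012,0,0.001],
  [0.014,0,0.001],
], spin=[0,0,0,0,0], fingers=[-1,-1,-1,-1,-1])

```text
time_s: 26.25
tcp_pos: [0.5086, -0.3013, 0.1321]
tool_rot: [[0.0, 0.108, -0.994], [0.0, -0.994, -0.108], [-1.0, -0.0, -0.0]]
force: [0.4, 1.1, -0.6]
gripper_width: 0.137
```

```bash
python3 sl.py w26
```

```text
26.25 [ 0.5086 -0.3013  0.1321] [[0.0, 0.108, -0.994], [0.0, -0.994, -0.108], [-1.0, -0.0, -0.0]] [ 0.4  1.1 -0.6] [ 0.03  0.12 -0.01] 0.137 [-0.55  0.61  1.79  0.    0.74  0.91]
az -83.82767675896179
120 -0.0695 [-0.0707 -0.0704 -0.0708] [211 150 107]
128 -0.0635 [-0.0712 -0.0709 -0.0705] [217 154 111]
136 -0.0573 [-0.071  -0.0714 -0.0714] [213 151 110]
144 -0.0517 [-0.0625 -0.0622 -0.0621] [149 100  78]
152 -0.0527 [0.0106 0.0097 0.0102] [115 106 102]
160 -0.0495 [0.016  0.0157 0.0151] [235 232 231]
168 -0.0457 [0.0151 0.0158 0.0172] [234 231 230]
176 -0.0418 [0.0163 0.0162 0.0163] [240 239 237]
184 -0.0383 [0.016  0.0182 0.0156] [117 111 114]
192 -0.0354 [0.0224 0.0228 0.0219] [147 141 145]
200 -0.0313 [0.0229 0.0218 0.023 ] [118 114 118]
208 -0.0276 [0.0214 0.0227 0.0222] [89 83 87]
216 -0.0214 [0.0152 0.0165 0.0164] [91 85 86]
224 -0.0165 [0.0159 0.015  0.0163] [139 135 132]
232 -0.0123 [0.0154 0.0154 0.0164] [144 140 138]
240 -0.0077 [0.0157 0.0152 0.0154] [140 136 136]
248 -0.004 [0.0153 0.0169 0.0151] [139 137 136]
256 0.001 [0.0149 0.016  0.0163] [165 161 160]
```

Emit:
play_rows([
  [0,0,0],
  [0,0,0],
  [0,0,0],
  [0,0,0],
  [0,0,0],
], spin=[0,0,0,0,0], fingers=[-0.7,-0.4,-0.2,0,0])

```text
time_s: 26.8
tcp_pos: [0.5086, -0.3013, 0.1326]
tool_rot: [[0.0, 0.108, -0.994], [-0.0, -0.994, -0.108], [-1.0, 0.0, -0.0]]
force: [0.6, -0.5, 0.1]
gripper_width: 0.471
```

Emit:
play_rows([
  [-0.02,0,0],
  [-0.06,0,0],
  [-0.11,0,0],
  [-0.15,0,0.02],
  [-0.18,0,0.05],
], spin=[0,0,0,0,0], fingers=[0,0,0,0,0])

```text
time_s: 27.3
tcp_pos: [0.4598, -0.307, 0.3155]
tool_rot: [[0.003, 0.109, -0.994], [-0.002, -0.994, -0.109], [-1.0, 0.003, -0.003]]
force: [-0.7, -0.9, -0.8]
gripper_width: 0.501
```

```bash
python3 - <<'E'
from vise import *
t=snap('top','t30');a=snap('scene','s30');st()
H,W=t['z_map'].shape
px=t['pixels'].astype(int)
M=(np.ptp(px,axis=2)<45)&(px.mean(2)>150)
vv,uu=np.nonzero(M); q=np.array([pt(t,u,v) for u,v in zip(uu,vv) if 340<u<380 and 165<v<225]).reshape(-1,3); q=q[(q[:,2]>.07)&(q[:,2]<.1)]
if len(q)>5: print('bar',len(q),cv2.minAreaRect(q[:,:2].astype(np.float32)),np.median(q[:,2]))
t0=load('t0'); d=np.abs(t['pixels'].astype(int)-t0['pixels']).max(2)>60
for n_,(u,v) in dict(gra=(225,237),grb=(297,229),mand=(270,110),ham=(350,134),jar=(172,135),tray=(200,76),clamp=(410,180)).items(): print(n_,d[v-15:v+15,u-30:u+30].sum())
b=[cv2.resize(a['pixels'][90:290,130:360],None,fx=1.9,fy=1.9),cv2.resize(t['pixels'][110:250,140:390],None,fx=1.44,fy=1.44)]
h=380; cv2.imwrite('pics/c30.png',np.hstack([cv2.copyMakeBorder(i,0,h-i.shape[0],0,0,cv2.BORDER_CONSTANT) for i in b])[...,::-1])
E
```

```text
27.4 [ 0.458  -0.3076  0.3169] [[0.005, 0.106, -0.994], [-0.004, -0.994, -0.106], [-1.0, 0.004, -0.004]] [-0.1  0.2  0.4] [ 0.01  0.13 -0.03] 0.503 [-0.61  0.3   1.78 -0.    1.05  0.85]
bar 39 ((0.5299744606018066, -0.29982566833496094), (0.0613376758992672, 0.008265300653874874), 6.457595348358154) 0.08544794230104213
gra 0
grb 0
mand 0
ham 0
jar 0
tray 0
clamp 1138
```

View pics/c30.png

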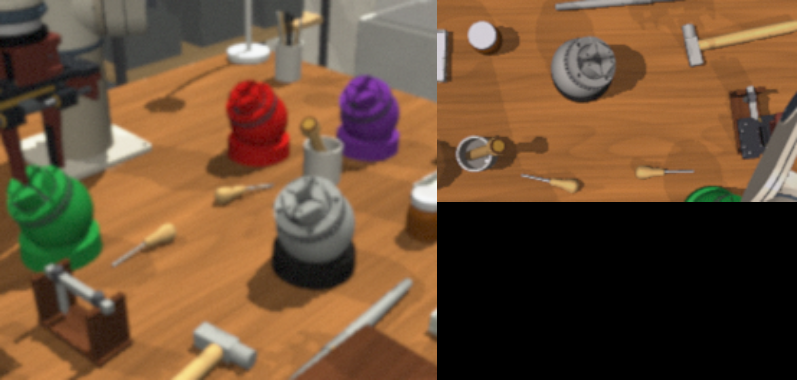

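```bash
python3 - <<'E'
from vise import *
C,n,X,Y,yy,x=frame(np.load('pics/v.npy'))
a=load('s0')['pixels'].astype(int);b=load('s30')['pixels'].astype(int)
print('clamp diff',(np.abs(a-b).max(2)[285:325,95:145]>60).sum())
for tag in('t0','t30'):
    w=load(tag); g=cv2.GaussianBlur(cv2.cvtColor(w['pixels'],cv2.COLOR_RGB2GRAY),(3,3),0)
    th=np.arange(-.6,3.6,.02); br=np.array([cv2.getRectSubPix(g,(1,1),tuple(map(float,proj(w,C+.043*(np.cos(k)*x+np.sin(k)*yy)))))[0,0] for k in th]).astype(float)
    for k0 in ([1.57-.19,3.14-.19] if tag=='t0' else [1.57-.98,3.14-.98]):
        m=abs(th-k0)<.25; wt=np.clip(np.percentile(br[m],80)-br[m],0,None)**2; print(tag,'q from hole',(1.571 if k0<1.6 else 3.1416)-(wt*th[m]).sum()/wt.sum())
E
```

```text
clamp diff 334
t0 q from hole 0.20905362990058518
t0 q from hole 0.18039369431116858
t30 q from hole 0.9955621052118127
t30 q from hole 0.9558273639067556
```

```bash
python3 -c "
from rig import order
print(order.sign_off())"
```

```text
the job is handed in; nothing more can be done
None
```

I did all three parts of the job and handed it in at about 27 s of robot time. No verdict was reported.

- **Stick:** it leans foot down in the upright pot, let go, in the final picture.
- **Drag ring:** the spanner went in fully seated (bar top 64 mm off the ring face). I turned the ring until it stopped moving while the torque rose to 1.2 N m. The last top view read 0.96 and 1.00 from two of the holes, so about 0.98 against the 0.94 needed.
- **Spanner:** it caught on the −x side while being lowered into the rest. I levelled it against the +x board and lowered it again. It ended within 2° of level, about 1 mm off centre, with the bar centre 79 mm up, before I opened the fingers. The final picture shows it in both notches.
- **Other tools:** graver_a, graver_b, the mandrel, hammer, jar and ring tray showed no change from the start in the top view.
- **Not confirmed:** the ring clamp's check did not come out clean. The arm blocked it in the top view, and the scene view showed some changed pixels there, probably the arm's shadow. No move went near it.

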